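Pack the crystal tin in its twist-lock dry canister

TASK

The brass crystal tin is buried in the stack of parts tins: get it out, stand it in the neck of the dry canister's dark base, put the yellow cover over it with the fin grip over the white dots, and twist the cover clockwise until it is fully home and locked, the fin in line with the red marks. Put every blue-lidded tin on the desk, those that were standing about too, into one straight stack on the green-lidded tin. Leave the bug key, the card holder and the rotary switch where they are.

Things in the scene. Friction and masses are not known exactly. Their poses are not given: they have to be found in the camera images.
- foot_tin: green-lidded aluminium tin, the bottom of the stack; closed, 60 mm in diameter, 38 mm high, 0.4 kg, flat above and below, stands loose on the desk; origin at the centre of its underside, z up the axis
- crystal_tin: brass tin, closed, 60 mm in diameter, 38 mm high, 0.15 kg, flat above and below; at the start it stands on the green-lidded tin with one or two blue-lidded tins on top of it; origin at the centre of its underside, z up the axis
- tin_a: blue-lidded aluminium parts tin, closed, 60 mm in diameter and 38 mm high, 0.1 to 0.15 kg, flat above and below; origin at the centre of its underside, z up the axis. At the start always directly on the crystal tin
- tin_b: blue-lidded aluminium parts tin, closed, 60 mm in diameter and 38 mm high, 0.1 to 0.15 kg, flat above and below, may be absent; origin at the centre of its underside, z up the axis. At the start, if present, on top of tin_a
- tin_c: blue-lidded aluminium parts tin, closed, 60 mm in diameter and 38 mm high, 0.1 to 0.15 kg, flat above and below, may be absent; origin at the centre of its underside, z up the axis. At the start, if present, standing loose on the desk
- tin_d: blue-lidded aluminium parts tin, closed, 60 mm in diameter and 38 mm high, 0.1 to 0.15 kg, flat above and below, may be absent; origin at the centre of its underside, z up the axis. At the start, if present, standing loose on the desk
- tin_e: blue-lidded aluminium parts tin, closed, 60 mm in diameter and 38 mm high, 0.1 to 0.15 kg, flat above and below, may be absent; origin at the centre of its underside, z up the axis. At the start, if present, standing loose on the desk
- canister_base: dark steel canister base, 0.9 kg, loose on the desk: flange 128 mm across, 8 mm thick, with a round neck 79 mm outside, 70 mm inside, top 24 mm above the desk; the tin stands inside on the flange (8 mm up). Two bayonet lugs on the neck's +x and -x sides reach 45 mm radius, 50 degrees wide, 16 to 21 mm up. Origin: centre of the underside, z up. Alike under a half turn
- red_mark (a point): one of two red bars on the flange, on the base's +x (and -x) axis, 58 mm from its centre: the fin points at them when the cover is locked
- white_dot (a point): one of two white dots on the flange, 58 mm from its centre, 60 degrees counter-clockwise (seen from above) from the red bars: the fin points at them when the cover goes on or comes off; about 12 degrees either way is allowed. Small guide blocks on the neck, 60 degrees further counter-clockwise, centre the cover and stop it from turning the wrong way
- canister_cover: yellow hollow cover, open below, 102 mm outside, 96 mm inside, 54 mm high, 50 mm deep, 0.18 to 0.26 kg; starts mouth down on the desk. Two tabs inside the rim, on its +x and -x sides, 40 degrees wide, 5 mm high, 83 mm between them. Origin: centre of the rim plane, z up. Down on the base its rim rests on the flange (8 mm above the desk). Alike under a half turn
- fin (a point): middle of the cover's black fin grip, 69 mm above the rim; the fin is 64 mm long along the cover's x axis, 14 mm thick, 54 to 84 mm above the rim. From the white dots the cover turns 60 degrees clockwise (from above), freely with light friction, to a hard stop at the red bars, tabs under the lugs with 3 mm of play in height
- bug_key: brass bug (semi-automatic Morse key), plate 90 x 165 mm, 60 mm high, 1.3 kg, long side along its y; origin at the centre of its underside; bystander
- card_holder: green enamel card holder block 50 x 130 mm, long side along its y, with upright cards to 115 mm; origin at the centre of its underside; bystander
- rotary_switch: brown bakelite rotary switch 85 x 85 mm, 47 mm high; origin at the centre of its underside; bystander
Mind the look-alikes: they are no part of the job. Of the things that look like the canister_cover, take the one that is nearest to the robot's base at the start.

How it is judged (in metres and radians):
On the way, in this order (a step that is already met when the one before it is completed fails the run):
1. the crystal tin stands in the neck of the canister base (horizontal distance between crystal_tin and canister_base below 0.008 m and z of crystal_tin in the frame of canister_base between 0.005 and 0.011 m and angle between crystal_tin's own z axis and vertical below 0.1 rad), for 0.2 s.
2. the cover is down around the tin with its rim on the flange, turned to the locked position (all of step 1 and horizontal distance between canister_cover and canister_base below 0.006 m and z of canister_cover in the frame of canister_base between 0.005 and 0.0125 m and angle between the x axis of canister_cover and the x axis of canister_base, either way round below 0.17 rad), for 0.2 s.
At the end, for the whole second after the job is handed in: Crystal tin upright in the base's neck; cover over it, rim on the flange, fin within 10 degrees of the red marks; every blue-lidded tin upright in one stack, each within 10 mm of the green-lidded tin's centre; base and green-lidded tin flat on the desk; all at rest (all of step 2 and angle between canister_base's own z axis and vertical below 0.05 rad and angle between each of foot_tin, tin_a, tin_b, tin_c, tin_d, tin_e's own z axis and vertical below 0.08 rad and height (world z) of each of foot_tin, canister_base below 0.01 m and horizontal distance between each of tin_a, tin_b, tin_c, tin_d, tin_e and foot_tin below 0.01 m and z of each of tin_a, tin_b, tin_c, tin_d, tin_e in the frame of foot_tin above 0.033 m and linear speed of each of tin_a, tin_b, tin_c, tin_d, tin_e, foot_tin, crystal_tin, canister_base, canister_cover below 0.02 m/s); the robot touches nothing.
It fails at once if the bug key is shifted by more than 30 mm (distance of bug_key from where it was at the start of the episode above 0.03 m).
It fails at once if the card holder is shifted by more than 30 mm (distance of card_holder from where it was at the start of the episode above 0.03 m).
It fails at once if the rotary switch is shifted by more than 30 mm (distance of rotary_switch from where it was at the start of the episode above 0.03 m).
Of tin_b, tin_c, tin_d, tin_e only 2 to 4 are there at a start; the rules pass over those that are not, and their reading is None.
At some moment in a run one of canister_cover may be knocked a few centimetres aside while the robot is not near it.
Once in a run the grip may slacken for a moment while it holds something.
It also fails if it takes over 210 s, if anything falls off the work surface, if the arm or the gripper's body presses on something with over 40 N, if the wrist force passes 120 N, or if a joint passes its speed limit or range.

ROBOT

A 6-joint arm with a two-finger parallel gripper is mounted at the origin on the work surface. World frame = base frame: x ahead of the robot, y to its left, z up, the work surface at z = 0. Lengths are in mm, angles in degrees, forces in N, time in s.
With the tool pointing down it reaches from about 350 to 975 mm from the base axis. Payload 17.4 kg.
Tool frame: the origin (TCP) lies between the finger pads; the fingertips stand 11 mm ahead of it and the grasp point (between the pads) lies 8 mm behind it (nose_length is the z of the fingertips in the tool frame, in mm); z points along the fingers, y is the line along which they close (so a half turn about z gives the same grasp; the last joint's range is limited). The gripper opens to 85 mm and grips with 20 to 120 N. Pads are 22 mm wide; open, the fingers measure 114 mm over their backs; the gripper's body (76 mm by 85 mm) begins 54 mm behind the grasp point. The pads swing forward as they close: fully open they stand 13 mm farther back than shut.
Start: joints at [-73.556, 6.646, 82.598, -0, 90.757, -2.166], TCP at [215.396, -639.716, 242.303] pointing down, gripper open.
Joint ranges: [-162.19, 162.19], [-47.58, 125.68], [4.15, 143.07], [-65.23, 245.23], [0.69, 171.88], [-170.13, 170.13]. Speed limits (degrees/s): [108.29, 108.29, 127.2, 180, 180, 180].

INTERFACE

Orientations are given as a 3x3 rotation matrix whose columns are the frame's x, y, z axes.
In Python, from bench import get_state, snapshot, calibration, close_job, masks_of, tip_of, nose_length gives the robot as it stands. The module is installed in compiled form; this text tells all that it offers.
- The arm moves only by the tool arm_command, never from a script. Its argument "moves" is a list of rows, each an object of numbers: "claw": the opening, from -1 (shut) to 1 (fully open); "x", "y", "z": the shift along the world's x, y, z in units of 750 mm (1.0 is 750 mm); "rx", "ry", "rz": the turn, a rotation vector about the world's x, y, z in units of 60 degrees (1.0 is 60 degrees). A call has 1 to 12 rows; each row is the pose to reach, as a shift and turn from the pose commanded when the call began; what a row does not reach only later rows make up. A row lasts 1/12 s, in which the tool goes at most 41.7 mm and 7.16 degrees, less where a joint would pass 70% of its speed; a pose out of reach is approached as far as the arm can. A call with a number of a shift or a turn outside -1 to 1 is refused whole. A call with a gripper value outside its range is refused whole. The fingers move at their own pace and stop on an object; "squeeze" is the grip in N (left out, the last holds). Time passes only in rows, so rows that repeat a pose let the fingers close. It gives the time, the measured TCP pose, the force, the opening and the grip force at its end, in the units of the state.
- get_state(): the state, without advancing time (a new reading comes with each control period).
- snapshot(name): name is "side" or "top"; returns the picture (480x640x3 uint8, red, green, blue); there is no depth.
- calibration(name): a dict with "intrinsics" (3x3 intrinsics, pixels), "distortion" ([k1, k2, p1, p2, k3] as OpenCV has them; the pictures are not rectified), "R" (3x3) and "t" (3): a world point X has camera coordinates R X + t. Camera axes: x right, y down, z forward; pixel columns grow to the right and rows downward; lengths in mm; the calibration is good to about 2 mm. A picture is of the moment at which its call begins. calibration takes no time and is no camera call.
- close_job(): hands the job in; it is judged then, once.
Trained networks look in the newest picture that a camera, given by its name, has taken for a name from the list of things; names that differ only in an ending like _2 or _b are one class to them, and where a whole thing is asked for, a point or a joint stands for the part that bears it (a point fixed in the world has none). Each returns a list of dicts, best first, with "p" (0 to 1); they miss things now and then, are a little off and sometimes report something else, mostly with a low value. They report only what shows in the picture. A call takes as long as a camera call. They do not tell look-alikes from the thing itself.
- masks_of(camera, label): "region" (480x640 bool, what is visible of it) and "centre" ([row, column] as shares, 0 to 1, of the picture: columns of its width, rows of its height, amid what is visible of it).
- tip_of(camera, label): "centre" ([row, column] as shares, 0 to 1, of the picture: columns of its width, rows of its height: a listed point, or the origin of a listed thing).
The state is a dict: "t": time; "joint_positions": joint angles; "joint_velocities": joint speeds; "effort": joint torques, N m; "eef_pos": TCP position; "eef_rot": TCP orientation; "force": force on the tool from outside, world axes, zero at the start; "wrist_torque": the same for the moment, N m; "finger_gap": opening from 0.0 (shut) to 1.0 (fully open); "grip_force": force on a finger pad.
Only numpy, scipy, OpenCV 4.12 (cv2) and the standard library are available. Lean on these libraries where they do the work, as an engineer would, in place of code of your own. Each camera call takes 0.05 s, during which the arm holds its last target. There are 200 camera calls.

## Working session

There is one attempt and no reset: what is moved stays moved. The work goes in short steps, Python scripts to look and compute and a tool call to move; the robot and the scene stay as the last step left them, time stands still between calls to the robot, and variables do not carry over. Pictures are saved under pics/ and viewed, at most 17 in all, crops included, and the job is handed in when it is done.

Besides the shell and the picture viewer there is one more tool, called after "Call:" as name(argument=value, ...), one argument or row to a line, values as JSON. arm_command: Moves the arm, as the interface text tells. Shifts and turns lie within -1 to 1; 1 stands for 750 mm of shift or 60 degrees of turn. Its arguments: {"type":"object","properties":{"moves":{"type":"array","items":{"type":"object","properties":{"claw":{"type":"number"},"x":{"type":"number","minimum":-1,"maximum":1},"y":{"type":"number","minimum":-1,"maximum":1},"z":{"type":"number","minimum":-1,"maximum":1},"rx":{"type":"number","minimum":-1,"maximum":1},"ry":{"type":"number","minimum":-1,"maximum":1},"rz":{"type":"number","minimum":-1,"maximum":1}}}},"squeeze":{"type":"number"}},"required":["moves"]}

```bash
mkdir -p pics; cat > h.py <<'E'
import numpy as np, cv2
from bench import *
def cal(n):
    c=calibration(n); return [np.array(c[k],float) for k in("intrinsics","distortion","R","t")]
def ray(n,uv):
    K,D,R,t=cal(n)
    p=cv2.undistortPoints(np.array([[uv]],float),K,D)[0,0]
    d=R.T@np.array([p[0],p[1],1]); o=-R.T@t
    return o,d
def at(n,uv,z):
    o,d=ray(n,uv); return o+d*(z-o[2])/d[2]
def proj(n,X):
    K,D,R,t=cal(n)
    return cv2.projectPoints(np.array(X,float).reshape(-1,3),cv2.Rodrigues(R)[0],t,K,D)[0][:,0]
def tri(uv1,uv2):
    o1,d1=ray("top",uv1);o2,d2=ray("side",uv2)
    A=np.stack([d1,-d2],1);s=np.linalg.lstsq(A,o2-o1,rcond=None)[0]
    return (o1+s[0]*d1+o2+s[1]*d2)/2, np.linalg.norm(o1+s[0]*d1-o2-s[1]*d2)
def px(c): return (c[1]*640,c[0]*480)
def save(n,f):
    im=snapshot(n); cv2.imwrite(f"pics/{f}.png",im[:,:,::-1]); return im
E
python3 - <<'E'
from h import *
for n in("top","side"):
    save(n,n+"0")
    K,D,R,t=cal(n); print(n,-R.T@t,R[2],K[0,0])
    for l in("foot_tin","crystal_tin","tin_a","canister_base","canister_cover","bug_key","card_holder","rotary_switch"):
        for r in masks_of(n,l): print(l,round(r["p"],2),np.round(px(r["centre"])),r["region"].sum())
    for l in("red_mark","white_dot","fin"):
        for r in tip_of(n,l): print(l,round(r["p"],2),np.round(px(r["centre"]),1))
print(nose_length() if callable(nose_length) else nose_length,get_state())
E
```

```text
top [ 401.82368654   88.50230118 1315.80539134] [ 0.16839     0.01486818 -0.98560831] 484.55736653423725
foot_tin 0.44 [461. 284.] 41
crystal_tin 0.6 [462. 281.] 75
crystal_tin 0.25 [479. 275.] 474
tin_a 0.98 [307. 227.] 410
tin_a 0.74 [355. 270.] 1772
tin_a 0.61 [401. 239.] 435
canister_base 0.73 [356. 271.] 1722
canister_base 0.59 [306. 226.] 384
canister_cover 0.84 [198. 277.] 1282
canister_cover 0.84 [155. 313.] 1494
canister_cover 0.8 [259. 276.] 1355
canister_cover 0.78 [152. 253.] 1407
canister_cover 0.62 [401. 239.] 417
canister_cover 0.56 [359. 270.] 1794
bug_key 0.61 [488. 214.] 1963
card_holder 0.74 [361. 190.] 1092
rotary_switch 0.8 [235. 215.] 932
rotary_switch 0.5 [460. 285.] 56
red_mark 0.93 [378.  270.4]
red_mark 0.19 [357.  270.2]
white_dot 0.68 [364.3 252.5]
fin 0.88 [255.6 276.4]
fin 0.73 [150.7 308. ]
fin 0.57 [198.3 274.3]
side [ 469.31051858 -843.67209581  829.73507506] [ 0.10874612  0.7801405  -0.61608042] 479.74283764352896
foot_tin 0.83 [317. 407.] 360
crystal_tin 0.58 [319. 401.] 385
tin_a 0.68 [345. 253.] 469
tin_a 0.67 [356. 331.] 616
tin_a 0.56 [315. 376.
[... 538 characters left out ...]
45e+01, -2.16454779e+00]), 'joint_velocities': array([ 0.07882719, -0.02460278,  0.00268585, -0.03494478,  0.08822731,
       -0.05642777]), 'effort': array([-4.14072172e-03, -7.31765056e+01, -6.32641840e+01, -3.88654416e-04,
        5.55337538e-04,  3.95279790e-05]), 'eef_pos': array([ 215.39031939, -639.71522738,  242.31846378]), 'eef_rot': array([[ 9.47727606e-01,  3.19080531e-01,  1.97285175e-05],
       [ 3.19080531e-01, -9.47727606e-01,  1.00806515e-06],
       [ 1.90189146e-05,  5.33961468e-06, -1.00000000e+00]]), 'force': array([-1.00430837, -0.46557115,  0.45123706]), 'wrist_torque': array([-0.02780168,  0.04172926,  0.01006515]), 'grip_force': 0.0, 'finger_gap': 1.0000674973567463}
```

View pics/top0.png

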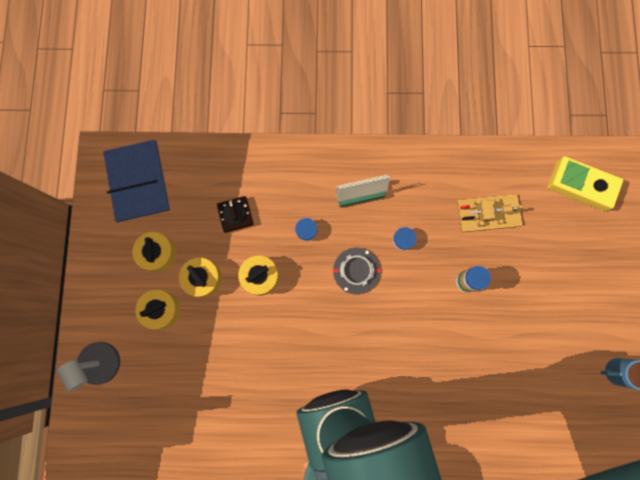

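View pics/side0.png

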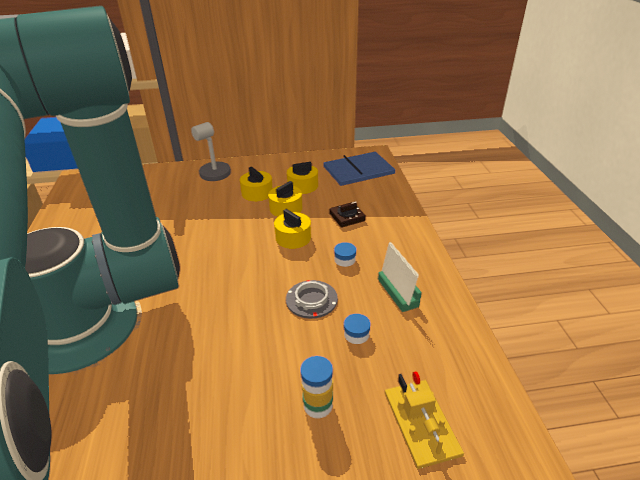

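The top view shows the blue-lidded stack at (477,279), loose blue tins at (307,229) and (405,238), the base at (357,271) with red marks left and right, and the bug key at (490,212). There are four yellow covers at (258,275), (199,277), (152,251) and (155,310). In the side view the stack reads blue/brass/green, so only one blue tin is on top.

```bash
cat >> h.py <<'E'
def blobs(im,lo,hi,win=None,mn=4):
    """HSV blobs: list of (area,(u,v),mask)"""
    hsv=cv2.cvtColor(im,cv2.COLOR_RGB2HSV)
    lo=np.array(lo);hi=np.array(hi)
    m=cv2.inRange(hsv,lo,hi)
    if win:
        w=np.zeros_like(m);w[win[1]:win[3],win[0]:win[2]]=255;m&=w
    n,l,s,c=cv2.connectedComponentsWithStats(m)
    return sorted([(s[i,4],c[i],l==i) for i in range(1,n) if s[i,4]>=mn],key=lambda a:-a[0])
def load(f): return cv2.imread(f"pics/{f}.png")[:,:,::-1].copy()
BLUE=((100,120,60),(125,255,255)); YEL=((22,140,90),(33,255,255)); RED=((0,190,120),(4,255,255))
E
python3 - <<'E'
from h import *
t=load("top0");s=load("side0")
for n,im in(("top",t),("side",s)):
    for nm,c,w in(("blue",BLUE,(0,0,640,480)),("yel",YEL,(120,150,320,340))):
        for a,c2,m in blobs(im,*c,w,30): 
            ys,xs=np.where(m); 
            print(n,nm,a,np.round(c2,1),[int(q) for q in (xs.min(),xs.max(),ys.min(),ys.max())],np.round(at(n,c2,38 if nm=="blue" else 54)),np.round(at(n,c2,114)[:2]))
    for a,c2,m in blobs(im,*RED,(280,220,410,330),2): print(n,"red",a,np.round(c2,1),np.round(at(n,c2,8),1))
    for r in tip_of(n,"white_dot"): print(n,"white",r["p"],np.round(at(n,px(r["centre"]),8)))
    for r in tip_of(n,"fin"): print(n,"fin",r["p"],np.round(at(n,px(r["centre"]),69)))
a=cv2.resize(t[225:325,120:300],(720,400),interpolation=3)
b=cv2.resize(t[235:310,315:495],(720,300),interpolation=3)
cv2.imwrite("pics/z1.png",np.vstack([a,b])[:600,:,::-1])
E
```

```text
top blue 419 [477.7 277.5] [466, 489, 267, 288] [ 537. -316.   38.] [ 529. -292.]
top blue 334 [404.6 237.9] [395, 414, 228, 248] [ 641. -126.   38.] [ 626. -113.]
top blue 324 [305.8 228.7] [296, 315, 219, 238] [662. 139.  38.] [647. 136.]
top yel 546 [255.7 275.2] [239, 275, 257, 292] [533. 267.  54.] [527. 259.]
top yel 100 [209.3 266.4] [202, 216, 259, 276] [555. 390.  54.] [548. 376.]
top yel 86 [202.1 290.6] [196, 211, 288, 294] [491. 405.  54.] [487. 390.]
top red 6 [377.5 270.3] [556.  -56.3   8. ]
top red 4 [335.  270.2] [554.7  58.7   8. ]
top white 0.68 [604. -21.   8.]
top fin 0.88 [529. 265.  69.]
top fin 0.73 [444. 531.  69.]
top fin 0.57 [532. 414.  69.]
side blue 2057 [ 48.4 146.8] [24, 77, 117, 171] [-317.  926.   38.] [-241.  756.]
side blue 761 [316.2 371. ] [301, 331, 356, 386] [ 534. -241.   38.] [ 527. -299.]
side blue 483 [356.7 325.2] [344, 369, 314, 336] [ 639. -133.   38.] [ 623. -201.]
side blue 301 [344.9 251. ] [335, 355, 243, 259] [661. 130.  38.] [643.  37.]
side yel 2770 [284.1 204. ] [240, 317, 166, 248] [520. 360.  54.] [516. 267.]
side red 9 [314.6 313.7] [554.5 -54.1   8. ]
side white 0.66 [596. -20.   8.]
side fin 0.77 [541. 266.  69.]
side fin 0.69 [535. 420.  69.]
side fin 0.56 [592. 547.  69.]
```

View pics/z1.png

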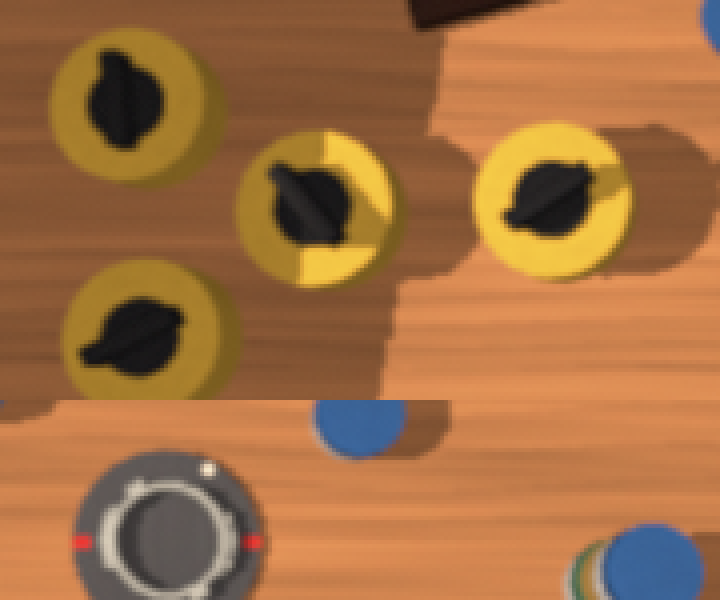

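In the crop the target cover (nearest, around (258,275)) has its fin at about -60° in the world. The base's red marks lie along world y, with the white dot up and to the right. There are three blue tins in all. The stack height agrees with three tins.

Call:
arm_command(
  moves=[
    {"claw": 1, "x": 0.419, "y": 0.462, "z": -0.1},
    {"x": 0.419, "y": 0.462, "z": -0.1, "claw": 1},
    {"x": 0.419, "y": 0.462, "z": -0.1, "claw": 1},
    {"x": 0.419, "y": 0.462, "z": -0.1, "claw": 1},
    {"x": 0.419, "y": 0.462, "z": -0.1, "claw": 1},
    {"x": 0.419, "y": 0.462, "z": -0.1, "claw": 1},
    {"x": 0.419, "y": 0.462, "z": -0.1, "claw": 1},
    {"x": 0.419, "y": 0.462, "z": -0.1, "claw": 1},
    {"x": 0.419, "y": 0.462, "z": -0.1, "claw": 1},
    {"x": 0.419, "y": 0.462, "z": -0.1, "claw": 1},
    {"x": 0.419, "y": 0.462, "z": -0.1, "claw": 1},
    {"x": 0.419, "y": 0.462, "z": -0.1, "claw": 1},
  ],
)

```text
invalid input at $.moves[0]: expected keys claw, x, y, z, rx, ry, rz
```

Call:
arm_command(
  moves=[
    {"claw": 1, "x": 0.419, "y": 0.462, "z": -0.1, "rx": 0, "ry": 0, "rz": 0},
    {"claw": 1, "x": 0.419, "y": 0.462, "z": -0.1, "rx": 0, "ry": 0, "rz": 0},
    {"claw": 1, "x": 0.419, "y": 0.462, "z": -0.1, "rx": 0, "ry": 0, "rz": 0},
    {"claw": 1, "x": 0.419, "y": 0.462, "z": -0.1, "rx": 0, "ry": 0, "rz": 0},
    {"claw": 1, "x": 0.419, "y": 0.462, "z": -0.1, "rx": 0, "ry": 0, "rz": 0},
    {"claw": 1, "x": 0.419, "y": 0.462, "z": -0.1, "rx": 0, "ry": 0, "rz": 0},
    {"claw": 1, "x": 0.419, "y": 0.462, "z": -0.1, "rx": 0, "ry": 0, "rz": 0},
    {"claw": 1, "x": 0.419, "y": 0.462, "z": -0.1, "rx": 0, "ry": 0, "rz": 0},
    {"claw": 1, "x": 0.419, "y": 0.462, "z": -0.1, "rx": 0, "ry": 0, "rz": 0},
    {"claw": 1, "x": 0.419, "y": 0.462, "z": -0.1, "rx": 0, "ry": 0, "rz": 0},
    {"claw": 1, "x": 0.419, "y": 0.462, "z": -0.1, "rx": 0, "ry": 0, "rz": 0},
    {"claw": 1, "x": 0.419, "y": 0.462, "z": -0.1, "rx": 0, "ry": 0, "rz": 0},
  ],
)

```text
t: 2.4
eef_pos: [531.9, -289.5, 166.4]
eef_rot: [[0.947, 0.321, -0.0], [0.321, -0.947, 0.001], [0.0, -0.001, -1.0]]
force: [0.3, 0.7, -0.3]
finger_gap: 0.999
grip_force: 0.0
```

Call:
arm_command(
  moves=[
    {"claw": 1, "x": 0, "y": 0, "z": -0.05, "rx": 0, "ry": 0, "rz": 0},
    {"claw": 1, "x": 0, "y": 0, "z": -0.096, "rx": 0, "ry": 0, "rz": 0},
    {"claw": 1, "x": 0, "y": 0, "z": -0.096, "rx": 0, "ry": 0, "rz": 0},
    {"claw": 1, "x": 0, "y": 0, "z": -0.096, "rx": 0, "ry": 0, "rz": 0},
    {"claw": -1, "x": 0, "y": 0, "z": -0.096, "rx": 0, "ry": 0, "rz": 0},
    {"claw": -1, "x": 0, "y": 0, "z": -0.096, "rx": 0, "ry": 0, "rz": 0},
    {"claw": -1, "x": 0, "y": 0, "z": -0.096, "rx": 0, "ry": 0, "rz": 0},
    {"claw": -1, "x": 0, "y": 0, "z": -0.096, "rx": 0, "ry": 0, "rz": 0},
  ],
  squeeze=40,
)

```text
t: 3.07
eef_pos: [530.4, -294.0, 98.2]
eef_rot: [[0.948, 0.319, 0.003], [0.319, -0.948, -0.002], [0.002, 0.003, -1.0]]
force: [-2.0, 2.4, 7.8]
finger_gap: 0.688
grip_force: 42.4
```

```bash
python3 - <<'E'
from h import *
s=get_state();print(s["t"],s["eef_pos"],s["finger_gap"],s["grip_force"],nose_length() if callable(nose_length) else nose_length)
E
```

```text
3.0667 [ 530.42704844 -293.98166413   98.23332607] 0.6882526232280302 42.41158867953345 11.0
```

Call:
arm_command(
  moves=[
    {"claw": -1, "x": 0, "y": 0, "z": 0.04, "rx": 0, "ry": 0, "rz": 0},
    {"claw": -1, "x": 0, "y": 0, "z": 0.08, "rx": 0, "ry": 0, "rz": 0},
    {"claw": -1, "x": -0.067, "y": 0.177, "z": 0.08, "rx": 0, "ry": 0, "rz": 0},
    {"claw": -1, "x": -0.067, "y": 0.177, "z": 0.08, "rx": 0, "ry": 0, "rz": 0},
    {"claw": -1, "x": -0.067, "y": 0.177, "z": 0.08, "rx": 0, "ry": 0, "rz": 0},
    {"claw": -1, "x": -0.067, "y": 0.177, "z": 0.08, "rx": 0, "ry": 0, "rz": 0},
    {"claw": -1, "x": -0.067, "y": 0.177, "z": 0, "rx": 0, "ry": 0, "rz": 0},
    {"claw": -1, "x": -0.067, "y": 0.177, "z": -0.07, "rx": 0, "ry": 0, "rz": 0},
    {"claw": -1, "x": -0.067, "y": 0.177, "z": -0.08, "rx": 0, "ry": 0, "rz": 0},
    {"claw": -1, "x": -0.067, "y": 0.177, "z": -0.08, "rx": 0, "ry": 0, "rz": 0},
    {"claw": -1, "x": -0.067, "y": 0.177, "z": -0.08, "rx": 0, "ry": 0, "rz": 0},
  ],
)

```text
t: 3.98
eef_pos: [479.2, -160.5, 35.9]
eef_rot: [[0.948, 0.319, -0.001], [0.319, -0.948, 0.001], [-0.001, -0.001, -1.0]]
force: [0.7, -0.5, 0.5]
finger_gap: 0.686
grip_force: 44.2
```

Call:
arm_command(
  moves=[
    {"claw": -1, "x": 0, "y": 0, "z": -0.014, "rx": 0, "ry": 0, "rz": 0},
    {"claw": -1, "x": 0, "y": 0, "z": -0.017, "rx": 0, "ry": 0, "rz": 0},
    {"claw": -1, "x": 0, "y": 0, "z": -0.017, "rx": 0, "ry": 0, "rz": 0},
  ],
)

```text
t: 4.23
eef_pos: [480.0, -160.8, 23.7]
eef_rot: [[0.948, 0.319, 0.001], [0.319, -0.948, -0.001], [0.001, 0.001, -1.0]]
force: [0.8, 0.2, -0.1]
finger_gap: 0.689
grip_force: 44.2
```

Call:
arm_command(
  moves=[
    {"claw": -1, "x": 0, "y": 0, "z": -0.003, "rx": 0, "ry": 0, "rz": 0},
    {"claw": -1, "x": 0, "y": 0, "z": -0.003, "rx": 0, "ry": 0, "rz": 0},
    {"claw": 1, "x": 0, "y": 0, "z": -0.003, "rx": 0, "ry": 0, "rz": 0},
    {"claw": 1, "x": 0, "y": 0, "z": -0.003, "rx": 0, "ry": 0, "rz": 0},
    {"claw": 1, "x": 0, "y": 0, "z": -0.003, "rx": 0, "ry": 0, "rz": 0},
    {"claw": 1, "x": 0, "y": 0, "z": 0.04, "rx": 0, "ry": 0, "rz": 0},
    {"claw": 1, "x": 0, "y": 0, "z": 0.09, "rx": 0, "ry": 0, "rz": 0},
    {"claw": 1, "x": 0, "y": 0, "z": 0.14, "rx": 0, "ry": 0, "rz": 0},
    {"claw": 1, "x": 0, "y": 0, "z": 0.18, "rx": 0, "ry": 0, "rz": 0},
    {"claw": 1, "x": 0, "y": 0, "z": 0.18, "rx": 0, "ry": 0, "rz": 0},
  ],
)

```text
t: 5.07
eef_pos: [481.3, -161.2, 164.4]
eef_rot: [[0.948, 0.319, 0.008], [0.319, -0.948, -0.003], [0.007, 0.006, -1.0]]
force: [-0.1, -0.2, 0.1]
finger_gap: 0.999
grip_force: 0.0
```

```bash
python3 - <<'E'
from h import *
print(get_state()["eef_pos"])
t=save("top","top1");s=save("side","side1")
for n,im in(("top",t),("side",s)):
    for a,c,m in blobs(im,*BLUE,(200,200,520,450),40): print(n,"blue",a,np.round(c,1),np.round(at(n,c,38),1))
    for r in masks_of(n,"crystal_tin"): print(n,"cry",r["p"],np.round(at(n,px(r["centre"]),76),1),r["region"].sum())
a=np.hstack([cv2.resize(t[200:320,280:520],(480,240)),cv2.resize(s[240:440,240:440],(240,240))])
cv2.imwrite("pics/z2.png",a[:,:,::-1])
E
```

```text
[ 481.31897694 -161.1952914   164.44659308]
top blue 333 [404.6 238. ] [ 640.6 -125.7   38. ]
top blue 324 [305.8 228.7] [662.5 138.9  38. ]
side blue 543 [285.6 346.1] [ 478.1 -167.    38. ]
side blue 483 [356.7 325.2] [ 638.8 -132.8   38. ]
side blue 301 [344.9 251. ] [661.  130.4  38. ]
side cry 0.94 [ 527.1 -309.8   76. ] 1004
side cry 0.73 [548.8 -76.2  76. ] 1157
```

View pics/z2.png

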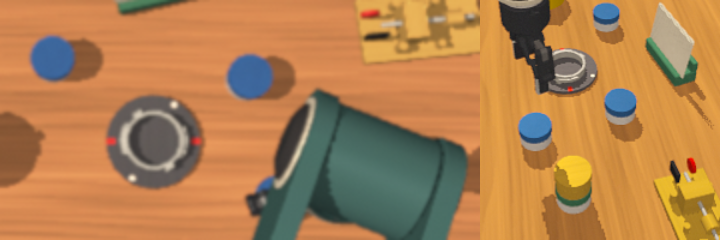

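Call:
arm_command(
  moves=[
    {"claw": 1, "x": 0.0675, "y": -0.1775, "z": -0.02, "rx": 0, "ry": 0, "rz": 0},
    {"claw": 1, "x": 0.0675, "y": -0.1775, "z": -0.02, "rx": 0, "ry": 0, "rz": 0},
    {"claw": 1, "x": 0.0675, "y": -0.1775, "z": -0.02, "rx": 0, "ry": 0, "rz": 0},
    {"claw": 1, "x": 0.0675, "y": -0.1775, "z": -0.02, "rx": 0, "ry": 0, "rz": 0},
    {"claw": 1, "x": 0.0675, "y": -0.1775, "z": -0.02, "rx": 0, "ry": 0, "rz": 0},
    {"claw": 1, "x": 0.0675, "y": -0.1775, "z": -0.02, "rx": 0, "ry": 0, "rz": 0},
    {"claw": 1, "x": 0.0675, "y": -0.1775, "z": -0.07, "rx": 0, "ry": 0, "rz": 0},
    {"claw": 1, "x": 0.0675, "y": -0.1775, "z": -0.11, "rx": 0, "ry": 0, "rz": 0},
    {"claw": 1, "x": 0.0675, "y": -0.1775, "z": -0.122, "rx": 0, "ry": 0, "rz": 0},
    {"claw": 1, "x": 0.0675, "y": -0.1775, "z": -0.122, "rx": 0, "ry": 0, "rz": 0},
    {"claw": 1, "x": 0.0675, "y": -0.1775, "z": -0.122, "rx": 0, "ry": 0, "rz": 0},
  ],
)

```text
t: 6.18
eef_pos: [530.1, -293.1, 66.9]
eef_rot: [[0.948, 0.32, -0.0], [0.32, -0.948, 0.0], [-0.0, -0.0, -1.0]]
force: [-0.1, -0.4, 2.0]
finger_gap: 0.999
grip_force: 0.0
```

Call:
arm_command(
  moves=[
    {"claw": -1, "x": 0, "y": 0, "z": 0, "rx": 0, "ry": 0, "rz": 0},
    {"claw": -1, "x": 0, "y": 0, "z": 0, "rx": 0, "ry": 0, "rz": 0},
    {"claw": -1, "x": 0, "y": 0, "z": 0, "rx": 0, "ry": 0, "rz": 0},
    {"claw": -1, "x": 0, "y": 0, "z": 0, "rx": 0, "ry": 0, "rz": 0},
    {"claw": -1, "x": 0, "y": 0, "z": 0.03, "rx": 0, "ry": 0, "rz": 0},
    {"claw": -1, "x": 0, "y": 0, "z": 0.08, "rx": 0, "ry": 0, "rz": 0},
    {"claw": -1, "x": 0, "y": 0, "z": 0.08, "rx": 0, "ry": 0, "rz": 0},
    {"claw": -1, "x": 0, "y": 0, "z": 0.08, "rx": 0, "ry": 0, "rz": 0},
  ],
  squeeze=45,
)

```text
t: 6.85
eef_pos: [531.1, -294.2, 129.4]
eef_rot: [[0.948, 0.319, 0.004], [0.319, -0.948, -0.003], [0.003, 0.004, -1.0]]
force: [0.6, 0.1, -1.6]
finger_gap: 0.68
grip_force: 49.4
```

Call:
arm_command(
  moves=[
    {"claw": -1, "x": 0.034, "y": 0.393, "z": 0, "rx": 0, "ry": 0, "rz": 0},
    {"claw": -1, "x": 0.034, "y": 0.393, "z": 0, "rx": 0, "ry": 0, "rz": 0},
    {"claw": -1, "x": 0.034, "y": 0.393, "z": 0, "rx": 0, "ry": 0, "rz": 0},
    {"claw": -1, "x": 0.034, "y": 0.393, "z": 0, "rx": 0, "ry": 0, "rz": 0},
    {"claw": -1, "x": 0.034, "y": 0.393, "z": 0, "rx": 0, "ry": 0, "rz": 0},
    {"claw": -1, "x": 0.034, "y": 0.393, "z": 0, "rx": 0, "ry": 0, "rz": 0},
    {"claw": -1, "x": 0.034, "y": 0.393, "z": 0, "rx": 0, "ry": 0, "rz": 0},
    {"claw": -1, "x": 0.034, "y": 0.393, "z": 0, "rx": 0, "ry": 0, "rz": 0},
    {"claw": -1, "x": 0.034, "y": 0.393, "z": -0.04, "rx": 0, "ry": 0, "rz": 0},
    {"claw": -1, "x": 0.034, "y": 0.393, "z": -0.085, "rx": 0, "ry": 0, "rz": 0},
    {"claw": -1, "x": 0.034, "y": 0.393, "z": -0.085, "rx": 0, "ry": 0, "rz": 0},
    {"claw": -1, "x": 0.034, "y": 0.393, "z": -0.085, "rx": 0, "ry": 0, "rz": 0},
  ],
)

```text
t: 7.85
eef_pos: [554.4, 1.2, 61.1]
eef_rot: [[0.948, 0.319, -0.004], [0.319, -0.948, 0.0], [-0.004, -0.001, -1.0]]
force: [0.6, -0.9, -0.4]
finger_gap: 0.682
grip_force: 49.4
```

```bash
python3 - <<'E'
from h import *
print(get_state()["eef_pos"])
t=save("top","top2");s=save("side","side2")
for n,im in(("top",t),("side",s)):
    for a,c,m in blobs(im,*RED,(280,220,410,330),2): print(n,"red",a,np.round(c,1),np.round(at(n,c,8),1))
    for a,c,m in blobs(im,*YEL,(220,180,420,420),40):
        ys,xs=np.where(m);print(n,a,c,xs.min(),xs.max(),ys.min(),ys.max())
a=np.hstack([cv2.resize(t[200:340,260:460],(400,280)),cv2.resize(s[240:340,250:375],(350,280))])
cv2.imwrite("pics/z3.png",a[:,:,::-1])
E
```

```text
[554.4159656    1.18469541  61.07087327]
top 631 [256.18700475 275.24564184] 239 276 256 293
side red 11 [314.8 313.7] [555.1 -54.4   8. ]
side 484 [282.84917355 231.75619835] 271 294 212 248
side 297 [395.12457912 399.42424242] 386 403 387 419
side 212 [413.05660377 395.43867925] 404 419 383 405
```

View pics/z3.png

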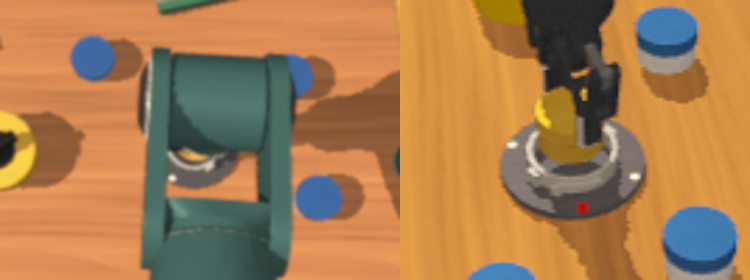

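Call:
arm_command(
  moves=[
    {"claw": -1, "x": 0, "y": 0.001, "z": -0.01, "rx": 0, "ry": 0, "rz": 0},
    {"claw": -1, "x": 0, "y": 0.001, "z": -0.02, "rx": 0, "ry": 0, "rz": 0},
    {"claw": -1, "x": 0, "y": 0.001, "z": -0.027, "rx": 0, "ry": 0, "rz": 0},
    {"claw": -1, "x": 0, "y": 0.001, "z": -0.027, "rx": 0, "ry": 0, "rz": 0},
    {"claw": -1, "x": 0, "y": 0.001, "z": -0.027, "rx": 0, "ry": 0, "rz": 0},
  ],
)

```text
t: 8.37
eef_pos: [555.4, 1.9, 41.8]
eef_rot: [[0.948, 0.319, -0.001], [0.319, -0.948, 0.0], [-0.001, -0.0, -1.0]]
force: [0.3, 0.4, -1.5]
finger_gap: 0.682
grip_force: 49.4
```

Call:
arm_command(
  moves=[
    {"claw": -1, "x": 0, "y": 0, "z": -0.003, "rx": 0, "ry": 0, "rz": 0},
    {"claw": -1, "x": 0, "y": 0, "z": -0.003, "rx": 0, "ry": 0, "rz": 0},
    {"claw": 0.7, "x": 0, "y": 0, "z": -0.003, "rx": 0, "ry": 0, "rz": 0},
    {"claw": 1, "x": 0, "y": 0, "z": -0.003, "rx": 0, "ry": 0, "rz": 0},
    {"claw": 1, "x": 0, "y": 0, "z": -0.003, "rx": 0, "ry": 0, "rz": 0},
    {"claw": 1, "x": 0, "y": 0, "z": 0.04, "rx": 0, "ry": 0, "rz": 0},
    {"claw": 1, "x": 0, "y": 0, "z": 0.09, "rx": 0, "ry": 0, "rz": 0},
    {"claw": 1, "x": 0, "y": 0, "z": 0.14, "rx": 0, "ry": 0, "rz": 0},
    {"claw": 1, "x": 0, "y": 0, "z": 0.16, "rx": 0, "ry": 0, "rz": 0},
  ],
)

```text
t: 9.12
eef_pos: [556.7, 1.9, 167.7]
eef_rot: [[0.948, 0.319, 0.006], [0.319, -0.948, -0.0], [0.005, 0.002, -1.0]]
force: [0.2, 0.1, 0.2]
finger_gap: 0.999
grip_force: 0.0
```

Call:
arm_command(
  moves=[
    {"claw": 1, "x": -0.05, "y": 0.28, "z": 0.05, "rx": 0, "ry": 0, "rz": 0.7},
    {"claw": 1, "x": -0.05, "y": 0.28, "z": 0.05, "rx": 0, "ry": 0, "rz": 0.7},
    {"claw": 1, "x": -0.05, "y": 0.28, "z": 0.05, "rx": 0, "ry": 0, "rz": 0.7},
    {"claw": 1, "x": -0.05, "y": 0.28, "z": 0.05, "rx": 0, "ry": 0, "rz": 0.7},
    {"claw": 1, "x": -0.05, "y": 0.28, "z": 0.05, "rx": 0, "ry": 0, "rz": 0.7},
    {"claw": 1, "x": -0.05, "y": 0.28, "z": 0.05, "rx": 0, "ry": 0, "rz": 0.7},
    {"claw": 1, "x": -0.05, "y": 0.28, "z": 0.05, "rx": 0, "ry": 0, "rz": 0.7},
    {"claw": 1, "x": -0.05, "y": 0.28, "z": 0.05, "rx": 0, "ry": 0, "rz": 0.7},
    {"claw": 1, "x": -0.05, "y": 0.28, "z": 0.05, "rx": 0, "ry": 0, "rz": 0.7},
    {"claw": 1, "x": -0.05, "y": 0.28, "z": 0.05, "rx": 0, "ry": 0, "rz": 0.7},
  ],
)

```text
t: 9.95
eef_pos: [518.3, 210.7, 199.3]
eef_rot: [[0.494, 0.869, -0.0], [0.869, -0.494, -0.0], [-0.0, -0.0, -1.0]]
force: [1.3, 0.2, 0.1]
finger_gap: 1.0
grip_force: 0.0
```

```bash
python3 - <<'E'
from h import *
g=get_state();print(g["eef_pos"],g["eef_rot"][:,1],g["force"])
t=save("top","top3");s=save("side","side3")
for n,im in(("top",t),("side",s)):
    for a,c,m in blobs(im,*RED,(280,220,410,330),2): print(n,"red",a,np.round(c,1),np.round(at(n,c,8),1))
    for r in masks_of(n,"crystal_tin"): print(n,"cry",r["p"],np.round(px(r["centre"])),r["region"].sum(),np.round(at(n,px(r["centre"]),46),1))
    for a,c,m in blobs(im,*YEL,(220,180,420,420),40): print(n,a,c)
a=np.hstack([cv2.resize(t[200:320,220:420],(480,288)),cv2.resize(s[190:340,240:370],(250,288))])
cv2.imwrite("pics/z4.png",a[:,:,::-1])
E
```

```text
[518.25236407 210.73455536 199.28912294] [ 8.69362238e-01 -4.94175353e-01 -1.41630272e-04] [1.33117778 0.17377665 0.05729381]
top red 3 [335. 270.] [555.3  58.7   8. ]
top red 3 [377. 270.] [556.9 -55.    8. ]
top cry 0.72 [356. 269.] 406 [554.8   3.6  46. ]
side red 11 [314.8 313.7] [555.1 -54.4   8. ]
side cry 0.71 [309. 292.] 463 [546.1 -18.7  46. ]
side cry 0.59 [318. 401.] 909 [ 526.  -315.2   46. ]
side 2269 [282.95636844 209.89378581]
side 296 [395.04054054 399.21621622]
side 210 [413.08571429 395.4047619 ]
side 162 [311.24691358 283.32716049]
```

View pics/z4.png

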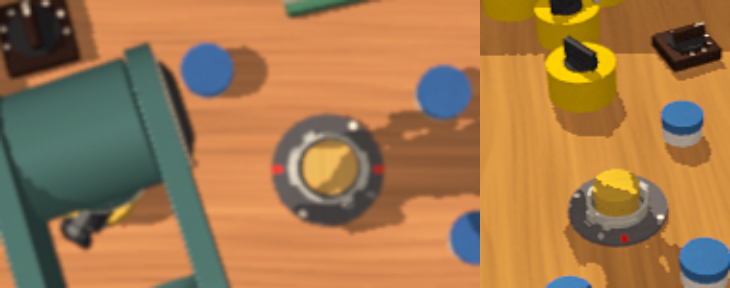

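```bash
cat > cov.py <<'E'
from h import *
from scipy.optimize import minimize
th=np.linspace(0,2*np.pi,60); C=np.c_[np.cos(th),np.sin(th)]
def sil(n,x,y,z0=0):
    P=[[x+51*c,y+51*s,z] for z in(z0,z0+54) for c,s in C]
    m=np.zeros((480*4,640*4),np.uint8)
    cv2.fillConvexPoly(m,cv2.convexHull((proj(n,P)*4+1.5).round().astype(np.int32)),1); return m
def yelmask(im,win):
    h=cv2.cvtColor(im,cv2.COLOR_RGB2HSV)
    m=cv2.inRange(h,np.array((22,150,60)),np.array((33,255,255)))
    w=np.zeros_like(m);w[win[1]:win[3],win[0]:win[2]]=255;return m&w
def fit(pairs,x0,z0=0):
    """pairs: (cam, mask); mask = yellow only; hull of yellow taken as outline"""
    T=[]
    for n,m in pairs:
        pts=cv2.findNonZero(m); h=cv2.convexHull(pts)
        f=np.zeros((1920,2560),np.uint8);cv2.fillConvexPoly(f,h*4+2,1)
        f=cv2.dilate(f,np.ones((5,5)));T.append((n,f))
    g=lambda p:sum((sil(n,p[0],p[1],z0)!=f).sum() for n,f in T)
    r=minimize(g,x0,method="Nelder-Mead",options=dict(initial_simplex=[x0,[x0[0]+6,x0[1]],[x0[0],x0[1]+6]],xatol=.1,fatol=5))
    return r.x,r.fun,[f.sum() for _,f in T]
def fin(n,im,x,y,z0=0):
    """fin angle: overlap of dark pixels with box silhouettes"""
    h=im.max(2)<60
    D=cv2.resize(h.astype(np.uint8),None,fx=4,fy=4,interpolation=0)
    best=[]
    for a in range(-90,90,2):
        c,s=np.cos(np.radians(a)),np.sin(np.radians(a))
        P=[[x+u*c-v*s,y+u*s+v*c,z0+z] for u in(-32,32) for v in(-7,7) for z in(66,84)]
        m=np.zeros_like(D);cv2.fillConvexPoly(m,cv2.convexHull((proj(n,P)*4+1.5).round().astype(np.int32)),1)
        best.append((D[m>0].mean(),a))
    best.sort(reverse=True); return best[:6]
E
python3 - <<'E'
from cov import *
t=load("top0");t2=load("top2");s=load("side3");s0=load("side0")
wt=(234,250,284,300);ws=(268,205,318,252)
for nm,prs in (("top0",[("top",yelmask(t,wt))]),("top2",[("top",yelmask(t2,wt))]),("side3",[("side",yelmask(s,ws))]),("side0",[("side",yelmask(s0,ws))])):
    print(nm,fit(prs,[531,266]))
print(fin("top",t,530,266));print(fin("top",t2,530,266));print(fin("side",s,530,266))
E
```

```text
top0 (array([537.13736343, 264.21615791]), np.float64(3033.0), [np.uint64(17515)])
top2 (array([535.81411743, 263.87739563]), np.float64(2002.0), [np.uint64(18569)])
side3 (array([534.28344727, 264.52087402]), np.float64(6040.0), [np.uint64(24631)])
side0 (array([533.98754883, 263.39733887]), np.float64(6002.0), [np.uint64(24613)])
[(np.float64(0.7970425138632162), -54), (np.float64(0.7930540637307555), -56), (np.float64(0.789088246063713), -62), (np.float64(0.787513691128149), -58), (np.float64(0.7874273255813954), -52), (np.float64(0.7857919536063791), -50)]
[(np.float64(0.7970425138632162), -54), (np.float64(0.7930540637307555), -56), (np.float64(0.789088246063713), -62), (np.float64(0.787513691128149), -58), (np.float64(0.7874273255813954), -52), (np.float64(0.7857919536063791), -50)]
[(np.float64(0.6364846870838882), -72), (np.float64(0.6349131862975129), -76), (np.float64(0.6346691519105312), -74), (np.float64(0.6312800349497597), -70), (np.float64(0.6301106301106301), -78), (np.float64(0.6247877758913413), -68)]
```

Crystal tin is in the neck, upright and centred: top crop shows it at base centre, side shows it sitting level. Cover measured at about (534.5, 264.5), unmoved, fin at -60°.

Call:
arm_command(
  moves=[
    {"claw": 1, "x": 0.022, "y": 0.07, "z": -0.04, "rx": 0, "ry": 0, "rz": 0.99},
    {"claw": 1, "x": 0.022, "y": 0.07, "z": -0.04, "rx": 0, "ry": 0, "rz": 0.99},
    {"claw": 1, "x": 0.022, "y": 0.07, "z": -0.04, "rx": 0, "ry": 0, "rz": 0.99},
    {"claw": 1, "x": 0.022, "y": 0.07, "z": -0.04, "rx": 0, "ry": 0, "rz": 0.99},
    {"claw": 1, "x": 0.022, "y": 0.07, "z": -0.04, "rx": 0, "ry": 0, "rz": 0.99},
    {"claw": 1, "x": 0.022, "y": 0.07, "z": -0.04, "rx": 0, "ry": 0, "rz": 0.99},
    {"claw": 1, "x": 0.022, "y": 0.07, "z": -0.04, "rx": 0, "ry": 0, "rz": 0.99},
    {"claw": 1, "x": 0.022, "y": 0.07, "z": -0.04, "rx": 0, "ry": 0, "rz": 0.99},
    {"claw": 1, "x": 0.022, "y": 0.07, "z": -0.04, "rx": 0, "ry": 0, "rz": 0.99},
    {"claw": 1, "x": 0.022, "y": 0.07, "z": -0.04, "rx": 0, "ry": 0, "rz": 0.99},
  ],
)

```text
t: 10.98
eef_pos: [534.7, 264.0, 169.5]
eef_rot: [[-0.501, 0.865, -0.0], [0.865, 0.501, -0.0], [-0.0, -0.0, -1.0]]
force: [-0.6, 1.0, -0.4]
finger_gap: 0.997
grip_force: 0.0
```

```bash
python3 - <<'E'
from h import *
g=get_state();print(g["t"],g["eef_pos"],g["eef_rot"][:,1],g["joint_positions"])
t=save("top","top4");s=save("side","side4")
a=np.hstack([cv2.resize(t[210:340,180:360],(480,347)),cv2.resize(s[170:270,240:340],(300,347))])
cv2.imwrite("pics/z5.png",a[:,:,::-1])
E
```

```text
10.9833 [534.65373922 264.04955449 169.49244813] [ 8.65474514e-01  5.00952947e-01 -9.93803528e-05] [ 2.38329212e+01 -1.47614836e+00  9.77741097e+01 -9.54982950e-04
  8.37076629e+01 -6.23004079e+00]
```

View pics/z5.png

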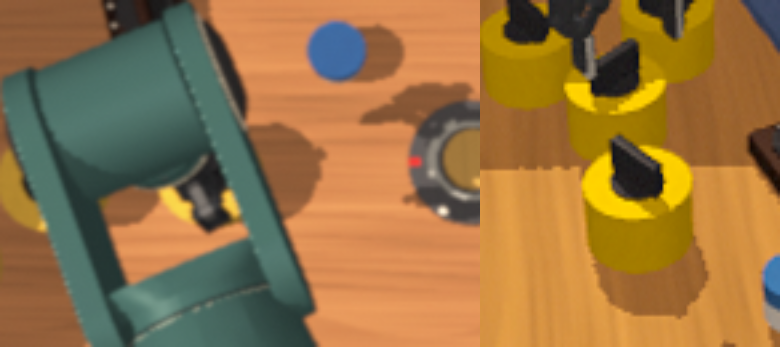

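Call:
arm_command(
  moves=[
    {"claw": 0.3, "x": 0, "y": 0, "z": -0.05, "rx": 0, "ry": 0, "rz": 0},
    {"claw": 0.3, "x": 0, "y": 0, "z": -0.1, "rx": 0, "ry": 0, "rz": 0},
    {"claw": 0.3, "x": 0, "y": 0, "z": -0.125, "rx": 0, "ry": 0, "rz": 0},
    {"claw": 0.3, "x": 0, "y": 0, "z": -0.132, "rx": 0, "ry": 0, "rz": 0},
    {"claw": 0.3, "x": 0, "y": 0, "z": -0.132, "rx": 0, "ry": 0, "rz": 0},
    {"claw": 0.3, "x": 0, "y": 0, "z": -0.132, "rx": 0, "ry": 0, "rz": 0},
  ],
)

```text
t: 11.58
eef_pos: [535.1, 264.6, 72.0]
eef_rot: [[-0.499, 0.866, 0.001], [0.866, 0.499, 0.0], [-0.0, 0.001, -1.0]]
force: [0.3, 0.3, 0.7]
finger_gap: 0.651
grip_force: 0.0
```

Call:
arm_command(
  moves=[
    {"claw": -1, "x": 0, "y": 0, "z": 0, "rx": 0, "ry": 0, "rz": 0},
    {"claw": -1, "x": 0, "y": 0, "z": 0, "rx": 0, "ry": 0, "rz": 0},
    {"claw": -1, "x": 0, "y": 0, "z": 0, "rx": 0, "ry": 0, "rz": 0},
    {"claw": -1, "x": 0, "y": 0, "z": 0, "rx": 0, "ry": 0, "rz": 0},
    {"claw": -1, "x": 0, "y": 0, "z": 0, "rx": 0, "ry": 0, "rz": 0},
    {"claw": -1, "x": 0, "y": 0, "z": 0, "rx": 0, "ry": 0, "rz": 0},
  ],
  squeeze=60,
)

```text
t: 12.08
eef_pos: [535.1, 264.7, 72.0]
eef_rot: [[-0.5, 0.866, 0.002], [0.866, 0.5, 0.001], [-0.0, 0.002, -1.0]]
force: [-0.8, -0.8, 6.8]
finger_gap: 0.148
grip_force: 64.7
```

Call:
arm_command(
  moves=[
    {"claw": -1, "x": 0, "y": 0, "z": 0.02, "rx": 0, "ry": 0, "rz": 0},
    {"claw": -1, "x": 0, "y": 0, "z": 0.06, "rx": 0, "ry": 0, "rz": 0},
    {"claw": -1, "x": 0, "y": 0, "z": 0.1, "rx": 0, "ry": 0, "rz": 0},
    {"claw": -1, "x": 0, "y": 0, "z": 0.1, "rx": 0, "ry": 0, "rz": 0},
    {"claw": -1, "x": 0, "y": 0, "z": 0.1, "rx": 0, "ry": 0, "rz": 0},
  ],
)

```text
t: 12.5
eef_pos: [535.2, 264.7, 147.5]
eef_rot: [[-0.5, 0.866, 0.003], [0.866, 0.5, 0.001], [-0.0, 0.003, -1.0]]
force: [0.3, -0.8, -2.9]
finger_gap: 0.152
grip_force: 63.6
```

Call:
arm_command(
  moves=[
    {"claw": -1, "x": 0.004, "y": -0.04, "z": 0, "rx": 0, "ry": 0, "rz": 0.05},
    {"claw": -1, "x": 0.008, "y": -0.08, "z": 0, "rx": 0, "ry": 0, "rz": 0.1},
    {"claw": -1, "x": 0.011, "y": -0.12, "z": 0, "rx": 0, "ry": 0, "rz": 0.17},
    {"claw": -1, "x": 0.014, "y": -0.16, "z": 0, "rx": 0, "ry": 0, "rz": 0.24},
    {"claw": -1, "x": 0.017, "y": -0.2, "z": 0, "rx": 0, "ry": 0, "rz": 0.31},
    {"claw": -1, "x": 0.02, "y": -0.24, "z": 0, "rx": 0, "ry": 0, "rz": 0.38},
    {"claw": -1, "x": 0.023, "y": -0.28, "z": 0, "rx": 0, "ry": 0, "rz": 0.45},
    {"claw": -1, "x": 0.026, "y": -0.32, "z": 0, "rx": 0, "ry": 0, "rz": 0.51},
    {"claw": -1, "x": 0.028, "y": -0.35, "z": 0, "rx": 0, "ry": 0, "rz": 0.51},
    {"claw": -1, "x": 0.028, "y": -0.35, "z": 0, "rx": 0, "ry": 0, "rz": 0.51},
    {"claw": -1, "x": 0.028, "y": -0.35, "z": 0, "rx": 0, "ry": 0, "rz": 0.51},
    {"claw": -1, "x": 0.028, "y": -0.35, "z": 0, "rx": 0, "ry": 0, "rz": 0.51},
  ],
)

```text
t: 13.5
eef_pos: [555.1, 2.2, 144.6]
eef_rot: [[-0.871, 0.491, -0.001], [0.491, 0.871, 0.0], [0.001, -0.0, -1.0]]
force: [-0.3, 0.2, -1.7]
finger_gap: 0.149
grip_force: 63.5
```

```bash
python3 - <<'E'
from cov import *
g=get_state();print(g["t"],g["eef_pos"],g["eef_rot"][:,1],g["finger_gap"],g["force"],g["wrist_torque"])
t=save("top","top5");s=save("side","side5")
m=yelmask(s,(250,225,370,330));print(m.sum()/255)
z0=g["eef_pos"][2]-72
print(fit([("side",m)],[555,2],z0))
a=np.hstack([cv2.resize(t[210:340,260:440],(480,347)),cv2.resize(s[210:340,250:370],(320,347))])
cv2.imwrite("pics/z6.png",a[:,:,::-1])
E
```

```text
13.5 [555.12697537   2.17046516 144.5656806 ] [ 4.91193092e-01  8.71050605e-01 -4.36185613e-04] 0.14877739741078075 [-0.25907786  0.20444218 -1.74469534] [ 0.03924963 -0.0328514  -0.03925441]
1287.0
(array([555.33971715,   1.84500372]), np.float64(1029.0), [np.uint64(28473)])
```

View pics/z6.png

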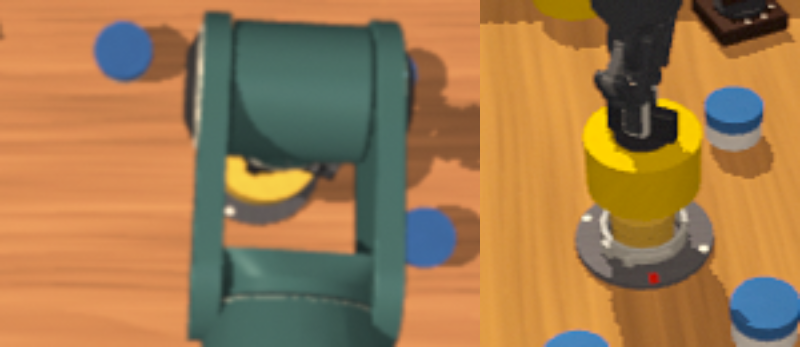

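Call:
arm_command(
  moves=[
    {"claw": -1, "x": 0, "y": 0, "z": -0.03, "rx": 0, "ry": 0, "rz": 0},
    {"claw": -1, "x": 0, "y": 0, "z": -0.055, "rx": 0, "ry": 0, "rz": 0},
    {"claw": -1, "x": 0, "y": 0, "z": -0.062, "rx": 0, "ry": 0, "rz": 0},
    {"claw": -1, "x": 0, "y": 0, "z": -0.068, "rx": 0, "ry": 0, "rz": 0},
    {"claw": -1, "x": 0, "y": 0, "z": -0.073, "rx": 0, "ry": 0, "rz": 0},
    {"claw": -1, "x": 0, "y": 0, "z": -0.073, "rx": 0, "ry": 0, "rz": 0},
    {"claw": -1, "x": 0, "y": 0, "z": -0.073, "rx": 0, "ry": 0, "rz": 0},
  ],
)

```text
t: 14.18
eef_pos: [555.8, 2.0, 91.6]
eef_rot: [[-0.871, 0.491, 0.001], [0.491, 0.871, -0.0], [-0.001, 0.0, -1.0]]
force: [-0.4, -0.4, -2.0]
finger_gap: 0.154
grip_force: 63.5
```

Free so far; continue down in small steps.

Call:
arm_command(
  moves=[
    {"claw": -1, "x": 0, "y": 0, "z": -0.004, "rx": 0, "ry": 0, "rz": 0},
    {"claw": -1, "x": 0, "y": 0, "z": -0.008, "rx": 0, "ry": 0, "rz": 0},
    {"claw": -1, "x": 0, "y": 0, "z": -0.012, "rx": 0, "ry": 0, "rz": 0},
    {"claw": -1, "x": 0, "y": 0, "z": -0.014, "rx": 0, "ry": 0, "rz": 0},
    {"claw": -1, "x": 0, "y": 0, "z": -0.014, "rx": 0, "ry": 0, "rz": 0},
  ],
)

```text
t: 14.6
eef_pos: [555.5, 1.9, 80.3]
eef_rot: [[-0.871, 0.491, -0.0], [0.491, 0.871, 0.0], [0.0, 0.0, -1.0]]
force: [-0.0, 0.5, -2.2]
finger_gap: 0.148
grip_force: 63.6
```

Call:
arm_command(
  moves=[
    {"claw": -1, "x": 0, "y": 0, "z": -0.001, "rx": 0, "ry": 0, "rz": -0.08},
    {"claw": -1, "x": 0, "y": 0, "z": -0.001, "rx": 0, "ry": 0, "rz": -0.17},
    {"claw": -1, "x": 0, "y": 0, "z": -0.001, "rx": 0, "ry": 0, "rz": -0.26},
    {"claw": -1, "x": 0, "y": 0, "z": -0.001, "rx": 0, "ry": 0, "rz": -0.35},
    {"claw": -1, "x": 0, "y": 0, "z": -0.001, "rx": 0, "ry": 0, "rz": -0.44},
    {"claw": -1, "x": 0, "y": 0, "z": -0.001, "rx": 0, "ry": 0, "rz": -0.53},
    {"claw": -1, "x": 0, "y": 0, "z": -0.001, "rx": 0, "ry": 0, "rz": -0.62},
    {"claw": -1, "x": 0, "y": 0, "z": -0.001, "rx": 0, "ry": 0, "rz": -0.71},
    {"claw": -1, "x": 0, "y": 0, "z": -0.001, "rx": 0, "ry": 0, "rz": -0.8},
    {"claw": -1, "x": 0, "y": 0, "z": -0.001, "rx": 0, "ry": 0, "rz": -0.8},
  ],
)

```text
t: 15.43
eef_pos: [555.9, 1.8, 80.0]
eef_rot: [[-0.214, 0.977, 0.001], [0.977, 0.214, -0.0], [-0.0, 0.001, -1.0]]
force: [-1.8, -0.1, 3.7]
finger_gap: 0.15
grip_force: 64.2
```

```bash
python3 - <<'E'
from h import *
g=get_state();print(g["t"],g["eef_pos"],g["eef_rot"][:,1],g["finger_gap"],g["force"],g["wrist_torque"])
E
```

```text
15.4333 [555.88423477   1.78659691  80.0073289 ] [9.76902956e-01 2.13681500e-01 9.12027431e-04] 0.15030726262264524 [-1.82734807 -0.13147369  3.72821715] [-0.36482749  0.17400646 -0.08460522]
```

Call:
arm_command(
  moves=[
    {"claw": -1, "x": 0, "y": 0, "z": 0, "rx": 0, "ry": 0, "rz": -0.07},
    {"claw": -1, "x": 0, "y": 0, "z": 0, "rx": 0, "ry": 0, "rz": -0.14},
    {"claw": -1, "x": 0, "y": 0, "z": 0, "rx": 0, "ry": 0, "rz": -0.19},
    {"claw": -1, "x": 0, "y": 0, "z": 0, "rx": 0, "ry": 0, "rz": -0.22},
    {"claw": -1, "x": 0, "y": 0, "z": 0, "rx": 0, "ry": 0, "rz": -0.22},
  ],
)

```text
t: 15.85
eef_pos: [555.7, 1.9, 80.0]
eef_rot: [[0.009, 1.0, 0.0], [1.0, -0.009, -0.0], [-0.0, 0.0, -1.0]]
force: [-1.6, 1.1, 4.7]
finger_gap: 0.148
grip_force: 64.5
```

```bash
python3 - <<'E'
from h import *
g=get_state();y=g["eef_rot"][:,1];print(g["t"],g["eef_pos"],np.degrees(np.arctan2(y[1],y[0])),g["finger_gap"],g["force"],g["wrist_torque"])
E
```

```text
15.85 [555.67981369   1.88984843  79.97373754] -0.4899767866737309 0.147594675927678 [-1.64162471  1.06691683  4.73692699] [-0.12014664  0.34527703  0.05708554]
```

Call:
arm_command(
  moves=[
    {"claw": -1, "x": 0, "y": 0, "z": 0, "rx": 0, "ry": 0, "rz": -0.03},
    {"claw": -1, "x": 0, "y": 0, "z": 0, "rx": 0, "ry": 0, "rz": -0.05},
    {"claw": -1, "x": 0, "y": 0, "z": 0, "rx": 0, "ry": 0, "rz": -0.05},
  ],
)

```text
t: 16.1
eef_pos: [555.7, 1.9, 79.9]
eef_rot: [[0.061, 0.998, 0.001], [0.998, -0.061, -0.0], [-0.0, 0.001, -1.0]]
force: [-1.3, -0.2, 4.8]
finger_gap: 0.147
grip_force: 64.6
```

```bash
python3 - <<'E'
from h import *
g=get_state();y=g["eef_rot"][:,1];print(g["t"],g["eef_pos"],np.degrees(np.arctan2(y[1],y[0])),g["finger_gap"],g["force"],g["wrist_torque"])
t=save("top","top6");s=save("side","side6")
for n,im in(("top",t),("side",s)):
    for a,c,m in blobs(im,*RED,(280,220,410,330),2): print(n,"red",a,np.round(c,1),np.round(at(n,c,8),1))
E
```

```text
16.1 [555.70871453   1.8927513   79.94665476] -3.511508383161574 0.1467819633997338 [-1.34584101 -0.19144629  4.80577701] [-0.18870868  0.25862386  0.19867237]
side red 9 [313. 314.] [550.8 -54.6   8. ]
```

Call:
arm_command(
  moves=[
    {"claw": -1, "x": 0, "y": 0, "z": 0.001, "rx": 0, "ry": 0, "rz": 0},
    {"claw": 0, "x": 0, "y": 0, "z": 0.001, "rx": 0, "ry": 0, "rz": 0},
    {"claw": 0, "x": 0, "y": 0, "z": 0.001, "rx": 0, "ry": 0, "rz": 0},
    {"claw": 0, "x": 0, "y": 0, "z": 0.001, "rx": 0, "ry": 0, "rz": 0},
    {"claw": 0, "x": 0, "y": 0, "z": 0.04, "rx": 0, "ry": 0, "rz": 0},
    {"claw": 0, "x": 0, "y": 0, "z": 0.09, "rx": 0, "ry": 0, "rz": 0},
    {"claw": 1, "x": 0, "y": 0, "z": 0.12, "rx": 0, "ry": 0, "rz": 0},
    {"claw": 1, "x": 0, "y": 0, "z": 0.12, "rx": 0, "ry": 0, "rz": 0},
  ],
)

```text
t: 16.87
eef_pos: [557.2, 1.8, 175.1]
eef_rot: [[0.062, 0.998, 0.007], [0.998, -0.062, -0.0], [0.0, 0.007, -1.0]]
force: [0.2, 0.3, 2.0]
finger_gap: 0.764
grip_force: 0.0
```

Call:
arm_command(
  moves=[
    {"claw": 1, "x": -0.1, "y": 0, "z": 0, "rx": 0, "ry": 0, "rz": 0},
    {"claw": 1, "x": -0.1, "y": -0.213, "z": 0, "rx": 0, "ry": 0, "rz": 0},
    {"claw": 1, "x": -0.1, "y": -0.213, "z": 0, "rx": 0, "ry": 0, "rz": 0},
    {"claw": 1, "x": -0.1, "y": -0.213, "z": 0, "rx": 0, "ry": 0, "rz": 0},
    {"claw": 1, "x": -0.1, "y": -0.213, "z": 0, "rx": 0, "ry": 0, "rz": 0},
    {"claw": 1, "x": -0.1, "y": -0.213, "z": 0, "rx": 0, "ry": 0, "rz": 0},
    {"claw": 1, "x": -0.1, "y": -0.213, "z": 0, "rx": 0, "ry": 0, "rz": 0},
  ],
)

```text
t: 17.45
eef_pos: [479.9, -159.5, 169.1]
eef_rot: [[0.066, 0.998, -0.0], [0.998, -0.066, 0.0], [0.0, -0.0, -1.0]]
force: [-0.2, 1.3, 0.4]
finger_gap: 0.998
grip_force: 0.0
```

```bash
python3 - <<'E'
from cov import *
g=get_state();print(g["t"],g["eef_pos"])
t=save("top","top7");s=save("side","side7")
for n,im in(("top",t),("side",s)):
    for a,c,m in blobs(im,*RED,(280,220,410,330),2): print(n,"red",a,np.round(c,1),np.round(at(n,c,8),1))
    for a,c,m in blobs(im,*BLUE,(200,200,520,450),40): print(n,"blue",a,np.round(c,1),np.round(at(n,c,38),1))
    m=yelmask(im,(270,215,420,350));print(n,fit([(n,m)],[555,2],8))
    for r in masks_of(n,"foot_tin"): print(n,"foot",r["p"],np.round(at(n,px(r["centre"]),38),1),r["region"].sum())
a=np.hstack([cv2.resize(t[210:340,260:440],(480,347)),cv2.resize(s[210:340,250:370],(320,347))])
cv2.imwrite("pics/z7.png",a[:,:,::-1])
E
```

```text
17.45 [ 479.91749656 -159.47162532  169.07110291]
top red 3 [335. 268.] [560.8  58.8   8. ]
top blue 333 [404.6 238. ] [ 640.6 -125.7   38. ]
top blue 324 [305.8 228.7] [662.5 138.9  38. ]
top blue 64 [411.5 296.3] [ 485.3 -141.5   38. ]
top (array([556.40296268,   1.07160378]), np.float64(2026.0), [np.uint64(18411)])
side red 9 [313. 314.] [550.8 -54.6   8. ]
side blue 542 [285.6 346.1] [ 478.2 -166.9   38. ]
side blue 483 [356.7 325.2] [ 638.8 -132.8   38. ]
side blue 300 [344.9 251. ] [660.9 130.3  38. ]
side (array([555.19094181,   1.08540392]), np.float64(583.0), [np.uint64(26963)])
side foot 0.98 [ 530.7 -306.7   38. ] 899
```

View pics/z7.png

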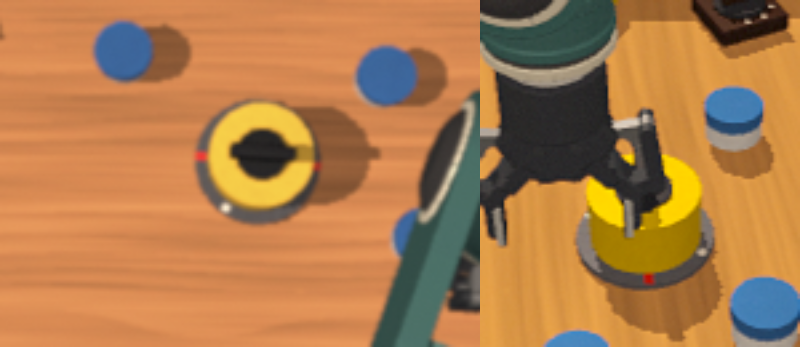

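Call:
arm_command(
  moves=[
    {"claw": 1, "x": -0.0015, "y": -0.0035, "z": -0.05, "rx": 0, "ry": 0, "rz": 0},
    {"claw": 1, "x": -0.0015, "y": -0.0035, "z": -0.1, "rx": 0, "ry": 0, "rz": 0},
    {"claw": 1, "x": -0.0015, "y": -0.0035, "z": -0.15, "rx": 0, "ry": 0, "rz": 0},
    {"claw": 1, "x": -0.0015, "y": -0.0035, "z": -0.185, "rx": 0, "ry": 0, "rz": 0},
    {"claw": 1, "x": -0.0015, "y": -0.0035, "z": -0.192, "rx": 0, "ry": 0, "rz": 0},
    {"claw": 1, "x": -0.0015, "y": -0.0035, "z": -0.192, "rx": 0, "ry": 0, "rz": 0},
    {"claw": -1, "x": -0.0015, "y": -0.0035, "z": -0.192, "rx": 0, "ry": 0, "rz": 0},
    {"claw": -1, "x": -0.0015, "y": -0.0035, "z": -0.192, "rx": 0, "ry": 0, "rz": 0},
    {"claw": -1, "x": -0.0015, "y": -0.0035, "z": -0.192, "rx": 0, "ry": 0, "rz": 0},
    {"claw": -1, "x": -0.0015, "y": -0.0035, "z": -0.192, "rx": 0, "ry": 0, "rz": 0},
  ],
  squeeze=45,
)

```text
t: 18.48
eef_pos: [480.6, -160.7, 28.1]
eef_rot: [[0.062, 0.998, 0.003], [0.998, -0.062, -0.001], [-0.001, 0.003, -1.0]]
force: [-1.1, 2.0, 7.3]
finger_gap: 0.686
grip_force: 47.3
```

```bash
python3 - <<'E'
from h import *
g=get_state();print(g["t"],g["eef_pos"],g["finger_gap"],g["grip_force"])
t=load("top7");s=load("side7")
for n,im,w in(("top",t,(450,250,500,310)),("side",s,(290,360,350,420))):
    for a,c,m in blobs(im,(38,60,30),(90,255,255),w,6):
        ys,xs=np.where(m);print(n,a,c,xs.min(),xs.max(),ys.min(),ys.max(),np.round(at(n,c,38),1))
    print(np.round(proj(n,[[530,-294,38]]),1))
a=np.hstack([cv2.resize(t[235:325,425:525],(400,360)),cv2.resize(s[350:440,270:370],(400,360))])
cv2.imwrite("pics/z8.png",a[:,:,::-1])
E
```

```text
18.4833 [ 480.64303324 -160.71310679   28.13628514] 0.6856338957106985 47.30948746204376
top 2434 [472.87756779 284.85045193] 450 499 252 309 [ 517.7 -302.5   38. ]
[[469.4 280.1]]
side 727 [317.49105915 396.20495186] 303 332 382 411 [ 528.  -299.9   38. ]
[[318.1 393.4]]
```

View pics/z8.png

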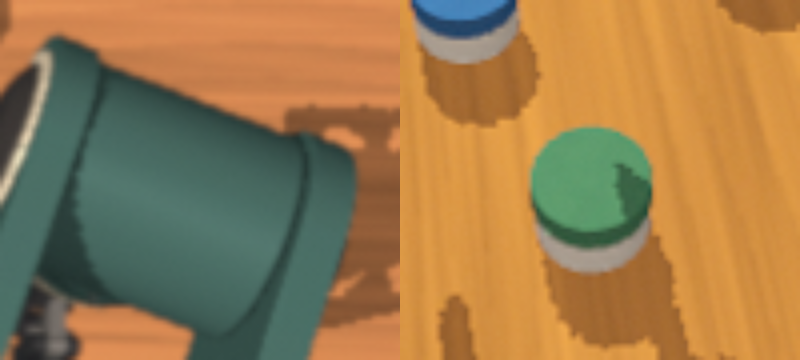

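Call:
arm_command(
  moves=[
    {"claw": -1, "x": 0, "y": 0, "z": 0.04, "rx": 0, "ry": 0, "rz": 0},
    {"claw": -1, "x": 0, "y": 0, "z": 0.09, "rx": 0, "ry": 0, "rz": 0},
    {"claw": -1, "x": 0.02, "y": -0.05, "z": 0.1, "rx": 0, "ry": 0, "rz": 0},
    {"claw": -1, "x": 0.035, "y": -0.09, "z": 0.1, "rx": 0, "ry": 0, "rz": 0},
    {"claw": -1, "x": 0.05, "y": -0.13, "z": 0.1, "rx": 0, "ry": 0, "rz": 0},
    {"claw": -1, "x": 0.0675, "y": -0.1775, "z": 0.1, "rx": 0, "ry": 0, "rz": 0},
    {"claw": -1, "x": 0.0675, "y": -0.1775, "z": 0.1, "rx": 0, "ry": 0, "rz": 0},
    {"claw": -1, "x": 0.0675, "y": -0.1775, "z": 0.08, "rx": 0, "ry": 0, "rz": 0},
    {"claw": -1, "x": 0.0675, "y": -0.1775, "z": 0.065, "rx": 0, "ry": 0, "rz": 0},
    {"claw": -1, "x": 0.0675, "y": -0.1775, "z": 0.058, "rx": 0, "ry": 0, "rz": 0},
    {"claw": -1, "x": 0.0675, "y": -0.1775, "z": 0.058, "rx": 0, "ry": 0, "rz": 0},
    {"claw": -1, "x": 0.0675, "y": -0.1775, "z": 0.058, "rx": 0, "ry": 0, "rz": 0},
  ],
)

```text
t: 19.48
eef_pos: [530.1, -293.3, 69.5]
eef_rot: [[0.062, 0.998, 0.0], [0.998, -0.062, -0.0], [-0.0, 0.0, -1.0]]
force: [0.3, -0.9, -1.2]
finger_gap: 0.681
grip_force: 49.5
```

```bash
python3 - <<'E'
from h import *
g=get_state();print(g["t"],g["eef_pos"],g["finger_gap"],g["grip_force"],g["force"])
s=save("side","side8")
cv2.imwrite("pics/z9.png",cv2.resize(s[330:440,260:370],(480,480))[:,:,::-1])
E
```

```text
19.4833 [ 530.07608693 -293.2626512    69.49403061] 0.6809958207544751 49.45477545261383 [ 0.29728731 -0.86638066 -1.18671778]
```

View pics/z9.png

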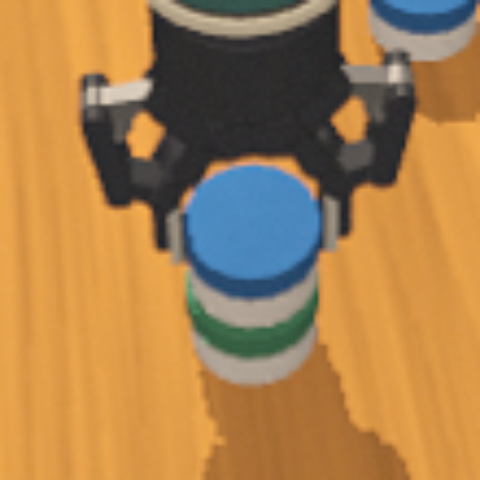

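Call:
arm_command(
  moves=[
    {"claw": -1, "x": 0, "y": 0, "z": -0.004, "rx": 0, "ry": 0, "rz": 0},
    {"claw": -1, "x": 0, "y": 0, "z": -0.004, "rx": 0, "ry": 0, "rz": 0},
    {"claw": 0.7, "x": 0, "y": 0, "z": -0.004, "rx": 0, "ry": 0, "rz": 0},
    {"claw": 1, "x": 0, "y": 0, "z": -0.004, "rx": 0, "ry": 0, "rz": 0},
    {"claw": 1, "x": 0, "y": 0, "z": -0.004, "rx": 0, "ry": 0, "rz": 0},
    {"claw": 1, "x": 0, "y": 0, "z": -0.004, "rx": 0, "ry": 0, "rz": 0},
    {"claw": 1, "x": 0, "y": 0, "z": 0.04, "rx": 0, "ry": 0, "rz": 0},
    {"claw": 1, "x": 0, "y": 0, "z": 0.09, "rx": 0, "ry": 0, "rz": 0},
    {"claw": 1, "x": 0, "y": 0, "z": 0.12, "rx": 0, "ry": 0, "rz": 0},
    {"claw": 1, "x": 0, "y": 0, "z": 0.12, "rx": 0, "ry": 0, "rz": 0},
  ],
)

```text
t: 20.37
eef_pos: [531.6, -294.5, 165.1]
eef_rot: [[0.063, 0.998, 0.006], [0.998, -0.063, -0.004], [-0.004, 0.007, -1.0]]
force: [0.7, -1.1, 0.6]
finger_gap: 1.001
grip_force: 0.0
```

Call:
arm_command(
  moves=[
    {"claw": 1, "x": 0.148, "y": 0.223, "z": -0.05, "rx": 0, "ry": 0, "rz": 0},
    {"claw": 1, "x": 0.148, "y": 0.223, "z": -0.05, "rx": 0, "ry": 0, "rz": 0},
    {"claw": 1, "x": 0.148, "y": 0.223, "z": -0.05, "rx": 0, "ry": 0, "rz": 0},
    {"claw": 1, "x": 0.148, "y": 0.223, "z": -0.05, "rx": 0, "ry": 0, "rz": 0},
    {"claw": 1, "x": 0.148, "y": 0.223, "z": -0.05, "rx": 0, "ry": 0, "rz": 0},
    {"claw": 1, "x": 0.148, "y": 0.223, "z": -0.05, "rx": 0, "ry": 0, "rz": 0},
    {"claw": 1, "x": 0.148, "y": 0.223, "z": -0.05, "rx": 0, "ry": 0, "rz": 0},
    {"claw": 1, "x": 0.148, "y": 0.223, "z": -0.1, "rx": 0, "ry": 0, "rz": 0},
    {"claw": 1, "x": 0.148, "y": 0.223, "z": -0.15, "rx": 0, "ry": 0, "rz": 0},
    {"claw": 1, "x": 0.148, "y": 0.223, "z": -0.178, "rx": 0, "ry": 0, "rz": 0},
    {"claw": 1, "x": 0.148, "y": 0.223, "z": -0.178, "rx": 0, "ry": 0, "rz": 0},
    {"claw": 1, "x": 0.148, "y": 0.223, "z": -0.178, "rx": 0, "ry": 0, "rz": 0},
  ],
)

```text
t: 21.37
eef_pos: [640.3, -127.2, 25.4]
eef_rot: [[0.064, 0.998, -0.002], [0.998, -0.064, 0.0], [0.0, -0.002, -1.0]]
force: [0.4, -0.1, 1.3]
finger_gap: 0.999
grip_force: 0.0
```

Call:
arm_command(
  moves=[
    {"claw": -1, "x": 0, "y": 0, "z": 0, "rx": 0, "ry": 0, "rz": 0},
    {"claw": -1, "x": 0, "y": 0, "z": 0, "rx": 0, "ry": 0, "rz": 0},
    {"claw": -1, "x": 0, "y": 0, "z": 0, "rx": 0, "ry": 0, "rz": 0},
    {"claw": -1, "x": 0, "y": 0, "z": 0, "rx": 0, "ry": 0, "rz": 0},
  ],
  squeeze=45,
)

```text
t: 21.7
eef_pos: [642.1, -126.9, 28.3]
eef_rot: [[0.063, 0.998, 0.003], [0.998, -0.063, -0.001], [-0.001, 0.004, -1.0]]
force: [-2.3, -1.3, 7.8]
finger_gap: 0.683
grip_force: 47.6
```

```bash
python3 - <<'E'
from h import *
g=get_state();print(g["t"],g["eef_pos"],g["finger_gap"],g["grip_force"],g["force"])
t=save("top","top9");s=save("side","side9")
for n,im in(("top",t),("side",s)):
    for a,c,m in blobs(im,*BLUE,(200,200,520,450),40): print(n,"blue",a,np.round(c,1),np.round(at(n,c,38),1),np.round(at(n,c,76),1))
cv2.imwrite("pics/z10.png",np.hstack([cv2.resize(t[210:310,270:500],(500,240)),cv2.resize(s[230:430,250:450],(240,240))])[:,:,::-1])
E
```

```text
21.7 [ 642.12482183 -126.94877286   28.34304296] 0.6830619582108197 47.5867885351181 [-2.27563101 -1.29569371  7.8101749 ]
top blue 389 [473.2 278.6] [ 534.2 -303.9   38. ] [ 530.3 -292.2   76. ]
top blue 324 [305.8 228.7] [662.5 138.9  38. ] [654.7 137.4  76. ]
side blue 729 [317.4 383.8] [ 531.8 -271.8   38. ] [ 528.8 -299.2   76. ]
side blue 493 [357.4 325.1] [ 640.5 -132.6   38. ] [ 632.3 -166.8   76. ]
```

View pics/z10.png

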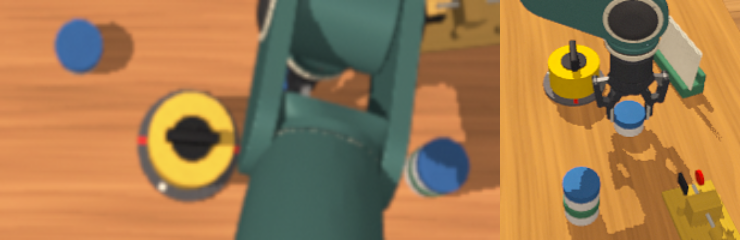

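Call:
arm_command(
  moves=[
    {"claw": -1, "x": 0, "y": 0, "z": 0.05, "rx": 0, "ry": 0, "rz": 0},
    {"claw": -1, "x": 0, "y": 0, "z": 0.1, "rx": 0, "ry": 0, "rz": 0},
    {"claw": -1, "x": 0, "y": 0, "z": 0.15, "rx": 0, "ry": 0, "rz": 0},
    {"claw": -1, "x": -0.03, "y": -0.045, "z": 0.15, "rx": 0, "ry": 0, "rz": 0},
    {"claw": -1, "x": -0.06, "y": -0.09, "z": 0.15, "rx": 0, "ry": 0, "rz": 0},
    {"claw": -1, "x": -0.09, "y": -0.135, "z": 0.15, "rx": 0, "ry": 0, "rz": 0},
    {"claw": -1, "x": -0.12, "y": -0.18, "z": 0.15, "rx": 0, "ry": 0, "rz": 0},
    {"claw": -1, "x": -0.148, "y": -0.223, "z": 0.15, "rx": 0, "ry": 0, "rz": 0},
    {"claw": -1, "x": -0.148, "y": -0.223, "z": 0.15, "rx": 0, "ry": 0, "rz": 0},
    {"claw": -1, "x": -0.148, "y": -0.223, "z": 0.13, "rx": 0, "ry": 0, "rz": 0},
    {"claw": -1, "x": -0.148, "y": -0.223, "z": 0.112, "rx": 0, "ry": 0, "rz": 0},
    {"claw": -1, "x": -0.148, "y": -0.223, "z": 0.108, "rx": 0, "ry": 0, "rz": 0},
  ],
)

```text
t: 22.8
eef_pos: [529.9, -292.5, 104.3]
eef_rot: [[0.062, 0.998, -0.001], [0.998, -0.062, 0.001], [0.001, -0.001, -1.0]]
force: [-4.0, -0.0, 23.4]
finger_gap: 0.684
grip_force: 51.8
```

Call:
arm_command(
  moves=[
    {"claw": -1, "x": 0, "y": 0, "z": 0, "rx": 0, "ry": 0, "rz": 0},
    {"claw": -1, "x": 0, "y": 0, "z": 0, "rx": 0, "ry": 0, "rz": 0},
    {"claw": -1, "x": 0, "y": 0, "z": 0, "rx": 0, "ry": 0, "rz": 0},
  ],
)

```text
t: 23.05
eef_pos: [530.3, -292.7, 106.0]
eef_rot: [[0.061, 0.998, -0.001], [0.998, -0.061, 0.0], [0.0, -0.001, -1.0]]
force: [0.1, -0.0, -0.5]
finger_gap: 0.683
grip_force: 49.4
```

```bash
python3 - <<'E'
from h import *
g=get_state();print(g["t"],g["eef_pos"],g["finger_gap"],g["grip_force"],g["force"])
s=save("side","side10")
cv2.imwrite("pics/z11.png",cv2.resize(s[320:430,260:370],(480,480))[:,:,::-1])
E
```

```text
23.05 [ 530.34968456 -292.72085237  106.0273116 ] 0.6828983134515846 49.380000829696655 [ 0.14234823 -0.03711058 -0.48565793]
```

View pics/z11.png

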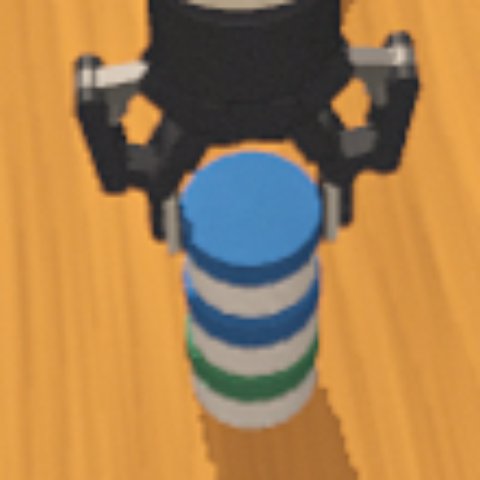

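Call:
arm_command(
  moves=[
    {"claw": -1, "x": 0, "y": 0, "z": -0.002, "rx": 0, "ry": 0, "rz": 0},
    {"claw": -1, "x": 0, "y": 0, "z": -0.002, "rx": 0, "ry": 0, "rz": 0},
    {"claw": 0.7, "x": 0, "y": 0, "z": -0.002, "rx": 0, "ry": 0, "rz": 0},
    {"claw": 1, "x": 0, "y": 0, "z": -0.002, "rx": 0, "ry": 0, "rz": 0},
    {"claw": 1, "x": 0, "y": 0, "z": -0.002, "rx": 0, "ry": 0, "rz": 0},
    {"claw": 1, "x": 0, "y": 0, "z": -0.002, "rx": 0, "ry": 0, "rz": 0},
    {"claw": 1, "x": 0, "y": 0, "z": 0.03, "rx": 0, "ry": 0, "rz": 0},
    {"claw": 1, "x": 0, "y": 0, "z": 0.08, "rx": 0, "ry": 0, "rz": 0},
    {"claw": 1, "x": 0, "y": 0, "z": 0.12, "rx": 0, "ry": 0, "rz": 0},
    {"claw": 1, "x": 0, "y": 0, "z": 0.12, "rx": 0, "ry": 0, "rz": 0},
  ],
)

```text
t: 23.93
eef_pos: [531.5, -294.5, 203.6]
eef_rot: [[0.063, 0.998, 0.007], [0.998, -0.063, -0.004], [-0.004, 0.007, -1.0]]
force: [0.9, 0.4, 1.5]
finger_gap: 1.001
grip_force: 0.0
```

Call:
arm_command(
  moves=[
    {"claw": 1, "x": 0.177, "y": 0.577, "z": 0, "rx": 0, "ry": 0, "rz": 0},
    {"claw": 1, "x": 0.177, "y": 0.577, "z": 0, "rx": 0, "ry": 0, "rz": 0},
    {"claw": 1, "x": 0.177, "y": 0.577, "z": 0, "rx": 0, "ry": 0, "rz": 0},
    {"claw": 1, "x": 0.177, "y": 0.577, "z": 0, "rx": 0, "ry": 0, "rz": 0},
    {"claw": 1, "x": 0.177, "y": 0.577, "z": 0, "rx": 0, "ry": 0, "rz": 0},
    {"claw": 1, "x": 0.177, "y": 0.577, "z": 0, "rx": 0, "ry": 0, "rz": 0},
    {"claw": 1, "x": 0.177, "y": 0.577, "z": 0, "rx": 0, "ry": 0, "rz": 0},
    {"claw": 1, "x": 0.177, "y": 0.577, "z": 0, "rx": 0, "ry": 0, "rz": 0},
    {"claw": 1, "x": 0.177, "y": 0.577, "z": 0, "rx": 0, "ry": 0, "rz": 0},
    {"claw": 1, "x": 0.177, "y": 0.577, "z": 0, "rx": 0, "ry": 0, "rz": 0},
    {"claw": 1, "x": 0.177, "y": 0.577, "z": 0, "rx": 0, "ry": 0, "rz": 0},
    {"claw": 1, "x": 0.177, "y": 0.577, "z": 0, "rx": 0, "ry": 0, "rz": 0},
  ],
)

```text
t: 24.93
eef_pos: [663.5, 144.6, 195.8]
eef_rot: [[0.059, 0.998, -0.0], [0.998, -0.059, 0.001], [0.001, -0.0, -1.0]]
force: [0.1, 0.1, 0.1]
finger_gap: 0.999
grip_force: 0.0
```

```bash
python3 - <<'E'
from h import *
g=get_state();print(g["t"],g["eef_pos"],g["finger_gap"],g["force"])
t=save("top","top11");s=save("side","side11")
for n,im in(("top",t),("side",s)):
    for a,c,m in blobs(im,*BLUE,(200,200,520,450),40): print(n,"blue",a,np.round(c,1),np.round(at(n,c,38),1),np.round(at(n,c,114),1))
E
```

```text
24.9333 [663.4893197  144.64304869 195.8238493 ] 0.9988444697424925 [0.11032439 0.08995331 0.1093255 ]
top blue 413 [477.1 277. ] [ 538.7 -314.3   38. ] [ 530.6 -290.3  114. ]
top blue 177 [309.3 228.5] [663.1 129.5  38. ] [647.6 127.1 114. ]
side blue 757 [316.9 370.5] [ 535.  -240.1   38. ] [ 528.7 -298.1  114. ]
side blue 301 [344.9 251. ] [661.  130.4  38. ] [642.6  36.9 114. ]
side blue 153 [318.  393.5] [ 529.7 -294.2   38. ] [ 523.9 -346.9  114. ]
```

Call:
arm_command(
  moves=[
    {"claw": 1, "x": 0, "y": 0, "z": -0.05, "rx": 0, "ry": 0, "rz": 0},
    {"claw": 1, "x": 0, "y": 0, "z": -0.1, "rx": 0, "ry": 0, "rz": 0},
    {"claw": 1, "x": 0, "y": 0, "z": -0.15, "rx": 0, "ry": 0, "rz": 0},
    {"claw": 1, "x": 0, "y": 0, "z": -0.2, "rx": 0, "ry": 0, "rz": 0},
    {"claw": 1, "x": 0, "y": 0, "z": -0.22, "rx": 0, "ry": 0, "rz": 0},
    {"claw": 1, "x": 0, "y": 0, "z": -0.228, "rx": 0, "ry": 0, "rz": 0},
    {"claw": 1, "x": 0, "y": 0, "z": -0.228, "rx": 0, "ry": 0, "rz": 0},
    {"claw": -1, "x": 0, "y": 0, "z": -0.228, "rx": 0, "ry": 0, "rz": 0},
    {"claw": -1, "x": 0, "y": 0, "z": -0.228, "rx": 0, "ry": 0, "rz": 0},
    {"claw": -1, "x": 0, "y": 0, "z": -0.228, "rx": 0, "ry": 0, "rz": 0},
    {"claw": -1, "x": 0, "y": 0, "z": -0.228, "rx": 0, "ry": 0, "rz": 0},
  ],
  squeeze=45,
)

```text
t: 25.95
eef_pos: [664.1, 139.2, 28.6]
eef_rot: [[0.063, 0.998, 0.004], [0.998, -0.063, 0.0], [0.001, 0.004, -1.0]]
force: [-1.2, -1.0, 8.5]
finger_gap: 0.681
grip_force: 47.5
```

Call:
arm_command(
  moves=[
    {"claw": -1, "x": 0, "y": 0, "z": 0.04, "rx": 0, "ry": 0, "rz": 0},
    {"claw": -1, "x": 0, "y": 0, "z": 0.09, "rx": 0, "ry": 0, "rz": 0},
    {"claw": -1, "x": 0, "y": 0, "z": 0.14, "rx": 0, "ry": 0, "rz": 0},
    {"claw": -1, "x": 0, "y": 0, "z": 0.19, "rx": 0, "ry": 0, "rz": 0},
    {"claw": -1, "x": 0, "y": 0, "z": 0.22, "rx": 0, "ry": 0, "rz": 0},
    {"claw": -1, "x": 0, "y": 0, "z": 0.22, "rx": 0, "ry": 0, "rz": 0},
    {"claw": -1, "x": 0, "y": 0, "z": 0.22, "rx": 0, "ry": 0, "rz": 0},
  ],
)

```text
t: 26.53
eef_pos: [663.4, 139.3, 193.5]
eef_rot: [[0.063, 0.998, 0.004], [0.998, -0.063, 0.001], [0.001, 0.004, -1.0]]
force: [-0.4, -0.5, -2.2]
finger_gap: 0.68
grip_force: 49.1
```

Call:
arm_command(
  moves=[
    {"claw": -1, "x": -0.015, "y": -0.05, "z": 0, "rx": 0, "ry": 0, "rz": 0},
    {"claw": -1, "x": -0.03, "y": -0.1, "z": 0, "rx": 0, "ry": 0, "rz": 0},
    {"claw": -1, "x": -0.046, "y": -0.15, "z": 0, "rx": 0, "ry": 0, "rz": 0},
    {"claw": -1, "x": -0.062, "y": -0.2, "z": 0, "rx": 0, "ry": 0, "rz": 0},
    {"claw": -1, "x": -0.077, "y": -0.25, "z": 0, "rx": 0, "ry": 0, "rz": 0},
    {"claw": -1, "x": -0.092, "y": -0.3, "z": 0, "rx": 0, "ry": 0, "rz": 0},
    {"claw": -1, "x": -0.107, "y": -0.35, "z": 0, "rx": 0, "ry": 0, "rz": 0},
    {"claw": -1, "x": -0.123, "y": -0.4, "z": 0, "rx": 0, "ry": 0, "rz": 0},
    {"claw": -1, "x": -0.138, "y": -0.45, "z": 0, "rx": 0, "ry": 0, "rz": 0},
    {"claw": -1, "x": -0.153, "y": -0.5, "z": 0, "rx": 0, "ry": 0, "rz": 0},
    {"claw": -1, "x": -0.168, "y": -0.55, "z": 0, "rx": 0, "ry": 0, "rz": 0},
    {"claw": -1, "x": -0.177, "y": -0.577, "z": 0, "rx": 0, "ry": 0, "rz": 0},
  ],
)

```text
t: 27.53
eef_pos: [528.2, -296.7, 189.5]
eef_rot: [[0.064, 0.998, -0.001], [0.998, -0.064, -0.0], [-0.0, -0.001, -1.0]]
force: [1.1, -0.7, -1.3]
finger_gap: 0.682
grip_force: 49.1
```

Call:
arm_command(
  moves=[
    {"claw": -1, "x": 0, "y": 0, "z": 0, "rx": 0, "ry": 0, "rz": 0},
    {"claw": -1, "x": 0, "y": 0, "z": -0.02, "rx": 0, "ry": 0, "rz": 0},
    {"claw": -1, "x": 0, "y": 0, "z": -0.035, "rx": 0, "ry": 0, "rz": 0},
    {"claw": -1, "x": 0, "y": 0, "z": -0.045, "rx": 0, "ry": 0, "rz": 0},
    {"claw": -1, "x": 0, "y": 0, "z": -0.052, "rx": 0, "ry": 0, "rz": 0},
    {"claw": -1, "x": 0, "y": 0, "z": -0.056, "rx": 0, "ry": 0, "rz": 0},
    {"claw": -1, "x": 0, "y": 0, "z": -0.058, "rx": 0, "ry": 0, "rz": 0},
    {"claw": -1, "x": 0, "y": 0, "z": -0.058, "rx": 0, "ry": 0, "rz": 0},
    {"claw": -1, "x": 0, "y": 0, "z": -0.058, "rx": 0, "ry": 0, "rz": 0},
  ],
)

```text
t: 28.28
eef_pos: [530.3, -293.5, 147.5]
eef_rot: [[0.062, 0.998, 0.0], [0.998, -0.062, -0.0], [-0.0, 0.0, -1.0]]
force: [0.9, 0.5, -0.2]
finger_gap: 0.686
grip_force: 49.1
```

```bash
python3 - <<'E'
from h import *
g=get_state();print(g["t"],g["eef_pos"],g["finger_gap"],g["grip_force"],g["force"])
s=save("side","side12")
cv2.imwrite("pics/z12.png",cv2.resize(s[300:430,250:380],(480,480))[:,:,::-1])
E
```

```text
28.2833 [ 530.25303639 -293.48146352  147.46794906] 0.6855571111070934 49.14383053779602 [ 0.94521622  0.45461068 -0.21597732]
```

View pics/z12.png

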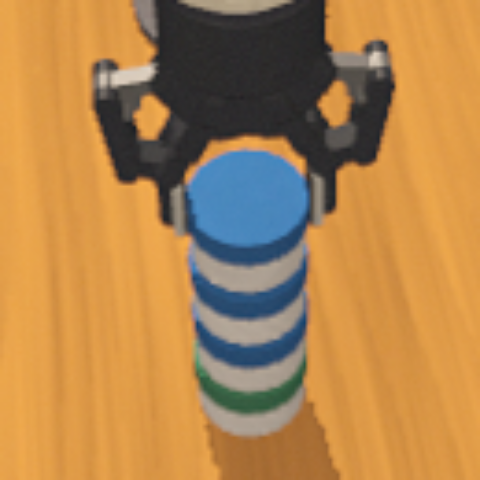

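Call:
arm_command(
  moves=[
    {"claw": -1, "x": 0, "y": 0, "z": -0.003, "rx": 0, "ry": 0, "rz": 0},
    {"claw": -1, "x": 0, "y": 0, "z": -0.006, "rx": 0, "ry": 0, "rz": 0},
    {"claw": -1, "x": 0, "y": 0, "z": -0.006, "rx": 0, "ry": 0, "rz": 0},
    {"claw": -1, "x": 0, "y": 0, "z": -0.006, "rx": 0, "ry": 0, "rz": 0},
  ],
)

```text
t: 28.67
eef_pos: [530.1, -293.7, 142.7]
eef_rot: [[0.063, 0.998, 0.0], [0.998, -0.063, -0.0], [-0.0, 0.0, -1.0]]
force: [0.8, 0.1, 1.4]
finger_gap: 0.683
grip_force: 49.2
```

Call:
arm_command(
  moves=[
    {"claw": 0.7, "x": 0, "y": 0, "z": 0, "rx": 0, "ry": 0, "rz": 0},
    {"claw": 1, "x": 0, "y": 0, "z": 0, "rx": 0, "ry": 0, "rz": 0},
    {"claw": 1, "x": 0, "y": 0, "z": 0, "rx": 0, "ry": 0, "rz": 0},
    {"claw": 1, "x": 0, "y": 0, "z": 0, "rx": 0, "ry": 0, "rz": 0},
    {"claw": 1, "x": 0, "y": 0, "z": 0.03, "rx": 0, "ry": 0, "rz": 0},
    {"claw": 1, "x": 0, "y": 0, "z": 0.08, "rx": 0, "ry": 0, "rz": 0},
    {"claw": 1, "x": 0, "y": 0, "z": 0.13, "rx": 0, "ry": 0, "rz": 0},
    {"claw": 1, "x": -0.1, "y": -0.1, "z": 0.15, "rx": 0, "ry": 0, "rz": 0},
    {"claw": 1, "x": -0.2, "y": -0.2, "z": 0.15, "rx": 0, "ry": 0, "rz": 0},
    {"claw": 1, "x": -0.2, "y": -0.3, "z": 0.15, "rx": 0, "ry": 0, "rz": 0},
    {"claw": 1, "x": -0.2, "y": -0.3, "z": 0.15, "rx": 0, "ry": 0, "rz": 0},
    {"claw": 1, "x": -0.2, "y": -0.3, "z": 0.15, "rx": 0, "ry": 0, "rz": 0},
  ],
)

```text
t: 29.67
eef_pos: [409.9, -463.0, 253.2]
eef_rot: [[0.062, 0.998, 0.0], [0.998, -0.062, -0.001], [-0.001, 0.0, -1.0]]
force: [1.1, -0.6, 0.7]
finger_gap: 1.0
grip_force: 0.0
```

```bash
python3 - <<'E'
from cov import *
g=get_state();print(g["t"],g["eef_pos"],g["force"])
t=save("top","top13");s=save("side","side13")
for n,im in(("top",t),("side",s)):
    for a,c,m in blobs(im,*BLUE,(200,200,520,450),40): print(n,"blue",a,np.round(c,1),np.round(at(n,c,152),1))
    for a,c,m in blobs(im,*RED,(280,220,410,330),2): print(n,"red",a,np.round(at(n,c,8),1))
    m=yelmask(im,(270,215,420,350));print(n,fit([(n,m)],[555,2],8)[0])
cv2.imwrite("pics/z13.png",np.hstack([cv2.resize(t[210:310,270:500],(460,200)),cv2.resize(s[220:430,230:440],(200,200))])[:,:,::-1])
E
```

```text
29.6667 [ 409.92549754 -463.04331417  253.17875915] [ 1.1033734  -0.56160962  0.66978063]
top blue 455 [482.5 275.5] [ 530.2 -291.4  152. ]
top red 4 [560.1  58.8   8. ]
top red 2 [551.5 -59.    8. ]
top [556.40269518   2.56867695]
side blue 791 [316.5 357.5] [ 528.8 -299.   152. ]
side blue 151 [317.9 393.5] [ 520.8 -373.3  152. ]
side blue 136 [317.1 380.8] [ 523.1 -348.2  152. ]
side red 9 [550.8 -54.6   8. ]
side [555.35742188   2.21972656]
```

View pics/z13.png

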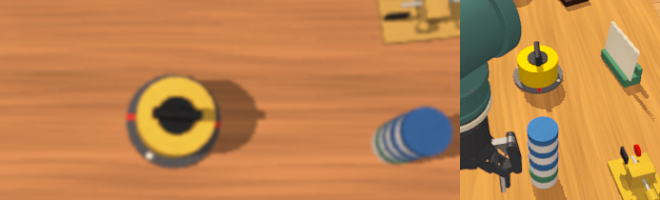

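```bash
python3 -c "
from bench import *
print(close_job())"
```

```text
the job is handed in; nothing more can be done
None
```

I handed the job in at about 30 s of robot time; `close_job()` gave no verdict. In the last pictures the cover is locked over the crystal tin with its fin in line with the red marks, all three blue-lidded tins stand straight on the green one, and the arm is clear of everything. The final twist turned the base about 4 degrees, and I never touched the bug key, card holder or rotary switch.

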